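Fit the height wrench to the router table lift

ROBOT

A 7-joint arm with a two-finger parallel gripper is mounted at the origin on the work surface. World frame = base frame: x ahead of the robot, y to its left, z up, the work surface at z = 0. Lengths are in m, angles in rad, forces in N, time in s.
With the tool pointing down it reaches from about 0.4 to 0.875 m from the base axis. Payload 19.3 kg.
Tool frame: the origin (TCP) lies between the finger pads; the fingertips stand 17 mm ahead of it and the grasp point (between the pads) lies 2 mm behind it; z points along the fingers, y is the direction in which the jaws open and shut (so a half turn about z gives the same grasp; the last joint's range is limited). The gripper opens to 85 mm and grips with 20 to 120 N. Pads are 22 mm wide; open, the fingers measure 114 mm over their backs; the gripper's body (76 mm by 85 mm) begins 54 mm behind the grasp point. The pads swing forward as they close: fully open they stand 13 mm farther back than shut.
Start: joints at [-1.267, 0.521, -0.036, 1.599, 0.021, 1.021, -0.113], TCP at [0.228, 0.582, 0.248] pointing down, gripper open.
Joint ranges: [-2.91, 2.91], [-0.3, 2.13], [-1.5, 1.42], [0.17, 2.43], [-1.26, 4.41], [0.16, 1.93], [-2.52, 2.52]. Speed limits (rad/s): [1.89, 1.89, 2.39, 2.39, 3.01, 3.01, 3.01].

INTERFACE

Orientations are given as [roll, pitch, yaw] about the fixed x, y, z axes, in that order (R = Rz(yaw) Ry(pitch) Rx(roll)).
In Python, from workcell import bot, viewer, workorder gives the robot as it stands.
- The arm moves only by the tool move_arm, never from a script. Its argument "plan" is a list of rows, each a list of 6 numbers: the shift along the tool's x, y, z scaled (see below), then the turn, a rotation vector about the tool's x, y, z scaled (see below). A call has 1 to 5 rows; each row shifts and turns the commanded pose from where the row before left it, along the tool's axes as they then stand; what a row does not reach is not made up. The controller multiplies each number of a shift by 0.025 m and each number of a turn by pi rad. A row lasts 1/10 s, in which the tool goes at most 50 mm and 8.59 degrees, less where a joint would pass 70% of its speed; a pose out of reach is approached as far as the arm can. A call with a number of a shift or a turn outside -1 to 1 is refused whole. A call with a gripper value outside its range is refused whole. "claw" is the closure, from -1 (fully open) to 1 (shut), so that 0 is half open, set as the call begins (left out, the last holds). The fingers move at their own pace and stop on an object; "force" is the grip in N (left out, the last holds). Time passes only in rows, so rows that do not move let the fingers close. It gives the time, the measured TCP pose, the force and the opening at its end, in the units of the state.
- bot.observe(): the state, without advancing time (a new reading comes with each control period).
- viewer.grab_frame(name): name is "scene" or "side" or "wrist"; returns the picture (480x640x3 uint8, red, green, blue); there is no depth.
- viewer.camera_info(name): a dict with "K" (3x3 intrinsics, pixels), "R" (3x3) and "t" (3): a world point X has camera coordinates R X + t. Camera axes: x right, y down, z forward; pixel columns grow to the right and rows downward; lengths in m; the calibration is good to about 2 mm. The wrist camera is an equidistant fisheye: a pixel r from the principal point sees the ray r / f radians off the axis. A picture is of the moment at which its call begins: read the wrist's pose just before it. camera_info takes no time and is no camera call; for the wrist camera it gives the pose at the moment of the call.
- workorder.job_done(): hands the job in, once; it reports no verdict.
The state is a dict: "clock": time; "qpos": joint angles; "qd": joint speeds; "joint_efforts": joint torques, N m; "position": TCP position; "tool_rot": TCP orientation; "force": force on the tool from outside, world axes, zero at the start; "moment": the same for the moment, N m; "grip_width": finger opening in m.
Only numpy, scipy, OpenCV 4.12 (cv2) and the standard library are available. Lean on these libraries where they do the work, as an engineer would, in place of code of your own. Each camera call takes 0.05 s, during which the arm holds its last target.

TASK

The router bit's height is about to be set. Take the red T-handled wrench up and off its hook on the side of the router table, put it down the black-ringed adjustment hole in the aluminium plate and turn it by feel until it drops into the hidden square of the lift screw and sits fully home, then let go. Leave the other things on the bench and on the router table where they are.

Things in the scene. Friction and masses are not known exactly. Their poses are not given: they have to be found in the camera images.
- router_table: Router table fixed to the bench. Grey top 300 (its x) x 472 (its y) x 25 mm, surface 235 mm above the bench; origin on the bench under its centre, z up. Aluminium plate let in flush at x -110..90, y -100..100; bit 18 mm tall at x 0, y 0; fence 50 mm high at x 105..148. Side panels carry it, outer faces at y +168 and -168, so the top overhangs them by 68 mm. The wrench's hook is on the y = -168 panel.
- hook (a point): Point on the hanging wrench's axis level with the upper faces of its forked steel hook, 91 mm above the bench, 52 mm out from the side panel, 16 mm in under the edge of the top. Axes as the router table. Two level arms 23 mm apart reach out along table -y, one each side of the shank, their ends turned up 10 mm: lift the wrench over these, then draw it away along table -y.
- top_edge (a point): Lower edge of the router table's overhanging top, above the hook: 16 mm farther out than the hanging wrench's axis and 119 mm above the hook's arms. It covers the inner half of the handle and leaves no room for an upright gripper: come in leaning 35 to 45 degrees, from outside and above, the tool pointing down and towards the side panel (table +y). Axes as the router table.
- lift_hole (a point): Adjustment hole: centre of its mouth, level with the plate's surface. Round bore of 22.5 mm through 12 mm, a flat black ring of 38 mm round it. Axes as the router table, z up. Hidden below, on the same axis, is the head of the lift screw: see lift_socket.
- lift_socket (a point): Centre of the hidden lift screw head's upper face, 24 mm below lift_hole. In it is a square socket of 15.8 mm, 25 mm deep. How the square stands about the vertical is unknown, different each time, and repeats every 90 degrees; this point's axes (the router table's) do not show it. The screw turns only against 0.5 N m: still while the wrench rubs on it, turning with the wrench once that has dropped in.
- wrench_handle (a point): Centre of the wrench's red handle, a bar 80 mm long (its y), 24 mm thick (its x, the way to grip it), 36 mm high (z, up). The wrench (0.22 to 0.37 kg) hangs upright, handle y within about 10 degrees of the router table's y. Below: a 38 mm round flange 18 to 30 mm under this point, resting on the hook's arms; a 20 mm round shank to 75 mm under; then the square end.
- wrench_tip (a point): Lower end of the wrench, on its axis, 102 mm under the handle's centre. From here up: round nose 13 mm wide, 9 long; tapering square, 9 to 14 mm wide, 6 long; 14 mm square, 12 long, sides parallel to the handle's; shank. With the squares out of line the tip stops 36 to 41 mm below the plate's surface; in line within 7 degrees it drops to the socket floor, 49 mm below (handle centre 53 mm above).
- push_block: Yellow push block with a black handle, 150 x 75 x 66 mm, on the left of the router table's top. Origin under its centre. Leave alone.
- offcut: Rebated test piece of pale wood, 140 x 45 x 20 mm, on the right of the router table's top. Origin under its centre. Leave alone.
- paint_jar: Amber jar with a white cap, 72 mm across, 85 mm high, on the bench. Origin under its centre. Leave alone.
- mug: Turquoise mug, 84 mm across, 95 mm high, on the bench. Origin under its centre. Leave alone.
- tape_roll: Roll of yellow tape lying flat, 104 mm across, 36 mm high, on the bench. Origin under its centre. Leave alone.
- spray_can: Bare metal spray can with a blue cap, 62 mm across, 170 mm high, on the bench. Origin under its centre. Leave alone.
- clamp: Steel bar clamp with a red handle lying on the bench, 290 x 95 x 32 mm. Origin under its bar. Leave alone.
- flat_brush: Flat paint brush with a wooden handle lying on the bench, 200 mm long. Origin under its middle. Leave alone.
- wrench: The wrench as a whole: red T-handle, dark flange, steel shank, 120 mm tall. Origin at its lower end, the same point as wrench_tip.
There are look-alikes about, which are no part of the job. Of the things that look like the wrench, the largest one is meant.

How it is judged:
On the way:
1. the wrench has been lifted up and off the hook and is clear of it (z of wrench_tip in the frame of lift_hole above -0.206 m and horizontal distance between wrench_handle and hook above 0.05 m and contact force between wrench and router_table below 0.5 N), for 0.2 s.
At the end, for the whole second after the job is handed in: The wrench stands in the adjustment hole, its tip on the floor of the hidden socket (at least 44.5 mm below the plate surface and within 6 mm of the hole's axis), upright within 7 degrees, released and at rest (z of wrench_tip in the frame of lift_hole below -0.0445 m and horizontal distance between wrench_tip and lift_hole below 0.006 m and angle between wrench_tip's own z axis and vertical below 0.12 rad and linear speed of wrench below 0.02 m/s); the robot touches nothing.
It fails at once if something else on the router table (push block, test piece) is shifted by more than 30 mm (distance of any of push_block, offcut from where it was at the start of the episode above 0.03 m).
It fails at once if something else on the bench (jar, mug, tape, spray can, clamp, brush) is shifted by more than 30 mm (distance of any of paint_jar, mug, tape_roll, spray_can, clamp, flat_brush from where it was at the start of the episode above 0.03 m).
It also fails if it takes over 48 s, if anything falls off the work surface, if the arm or the gripper's body presses on something with over 40 N, if the wrist force passes 120 N, or if a joint passes its speed limit or range.

## Working session

There is one attempt and no reset: what is moved stays moved. The work goes in short steps, Python scripts to look and compute and a tool call to move; the robot and the scene stay as the last step left them, time stands still between calls to the robot, and variables do not carry over. Pictures are saved under pics/ and viewed, and the job is handed in when it is done.

Besides the shell and the picture viewer there is one more tool, called after "Emit:" by a JSON object that holds its "fn" and its "kwargs", one argument or row to a line. move_arm: Moves the arm, as the interface text tells. Shifts and turns lie within -1 to 1; 1 stands for 0.025 m of shift or pi rad of turn. Its arguments: {"type":"object","properties":{"plan":{"type":"array","items":{"type":"array","items":{"type":"number"}}},"claw":{"type":"number"},"force":{"type":"number"}},"required":["plan"]}

```bash
ls; mkdir -p pics
python3 - <<'E'
from workcell import bot, viewer, workorder
import cv2
print(bot.observe())
for n in ["scene","side","wrist"]:
    im=viewer.grab_frame(n); cv2.imwrite(f"pics/a_{n}.png",im[:,:,::-1])
    c=viewer.camera_info(n); print(n,c)
E
```

```text
pics
{'clock': 0.0, 'qpos': array([-1.26720244,  0.52204777, -0.03629882,  1.59999289,  0.02121214,
        1.02111505, -0.11281124]), 'qd': array([-6.44040923e-04, -9.20412886e-04,  2.40584276e-04, -1.25643764e-03,
        1.05597283e-03,  6.62406316e-05,  7.76991923e-04]), 'joint_efforts': array([-2.86454509e-03, -9.27074790e+01,  1.97833881e+00, -3.69939816e+01,
        1.76752056e-02,  8.22538947e-03,  4.99591476e-05]), 'position': array([0.22815384, 0.58152519, 0.24771043]), 'tool_rot': array([-3.14041980e+00,  1.09039999e-04,  2.76775891e+00]), 'force': array([-0.24336077,  0.33753908,  0.3216141 ]), 'moment': array([ 0.02890155, -0.01379054, -0.00932297]), 'grip_width': 0.08532150818363166}
scene {'K': array([[616.26126485,   0.        , 326.24760782],
       [  0.        , 616.26126485, 232.04620483],
       [  0.        ,   0.        ,   1.        ]]), 'R': array([[ 0.02340025,  0.99972367, -0.00223986],
       [ 0.94512128, -0.02285241, -0.32591952],
       [-0.32588064,  0.00550966, -0.94539487]]), 't': array([-0.01917758, -0.47542712,  2.46388948])}
side {'K': array([[543.3072592 ,   0.        , 321.65133878],
       [  0.        , 543.3072592 , 237.79797911],
       [  0.        ,   0.        ,   1.        ]]), 'R': array([[ 7.34209609e-01, -6.78922740e-01,  4.04053421e-04],
       [-4.64684459e-01, -5.02958931e-01, -7.28766539e-01],
       [ 4.94979398e-01,  5.34879638e-01, -6.84762126e-01]]), 't': array([-0.42985606,  0.3611831 ,  1.47142945])}
wrist {'K': array([[371.64829954,   0.        , 315.11584578],
       [  0.        , 371.64829954, 236.36460699],
       [  0.        ,   0.        ,   1.        ]]), 'R': array([[ 0.36537207,  0.93086027, -0.00154958],
       [ 0.87962906, -0.3447177 ,  0.32775359],
       [ 0.30455863, -0.12111507, -0.94476197]]), 't': array([-0.62460265, -0.04308408,  0.38132699])}
```

View pics/a_scene.png

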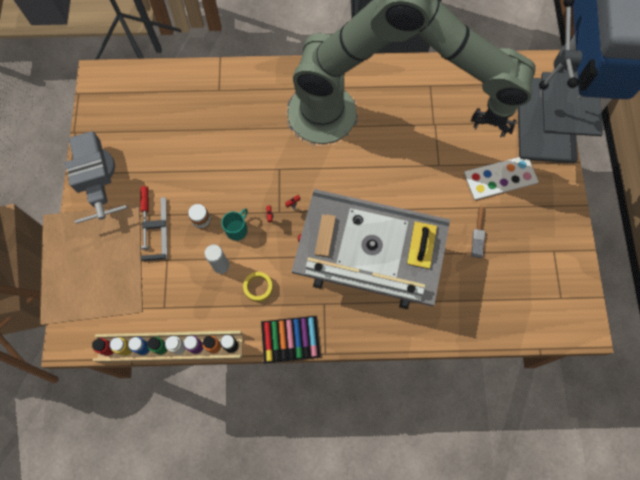

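View pics/a_side.png

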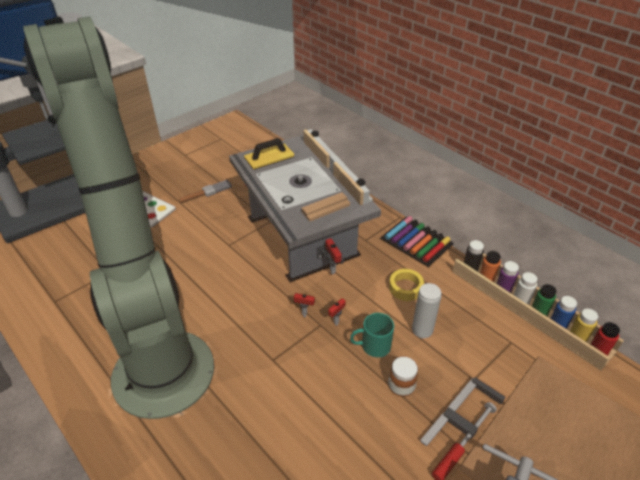

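View pics/a_wrist.png

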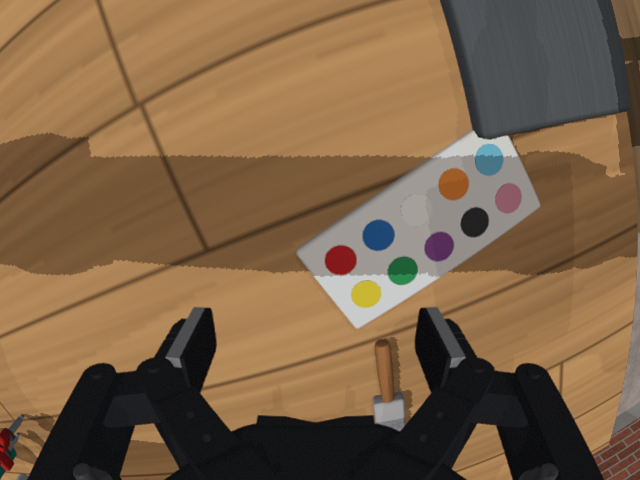

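Run:
```python
import cv2
a=cv2.imread("pics/a_scene.png")[170:320,230:470]; cv2.imwrite("pics/b1.png",cv2.resize(a,None,fx=3.3,fy=3.3,interpolation=cv2.INTER_CUBIC))
a=cv2.imread("pics/a_side.png")[120:340,200:420]; cv2.imwrite("pics/b2.png",cv2.resize(a,None,fx=2.7,fy=2.7,interpolation=cv2.INTER_CUBIC))
```

```text
(no output)
```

View pics/b1.png

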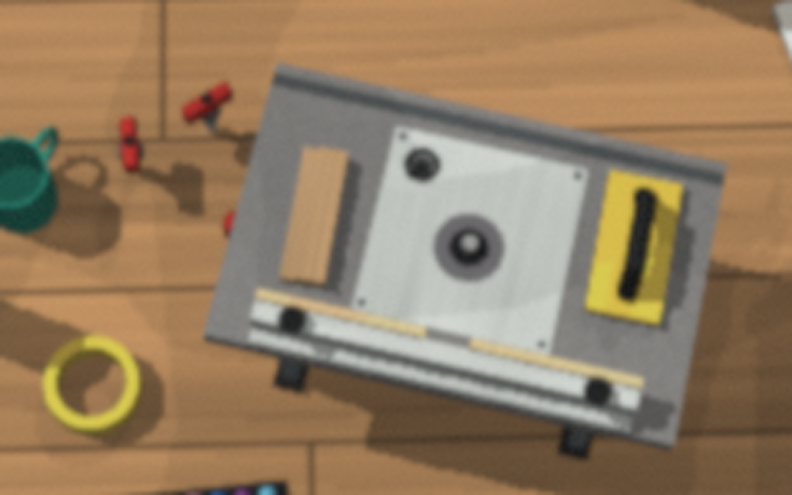

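View pics/b2.png

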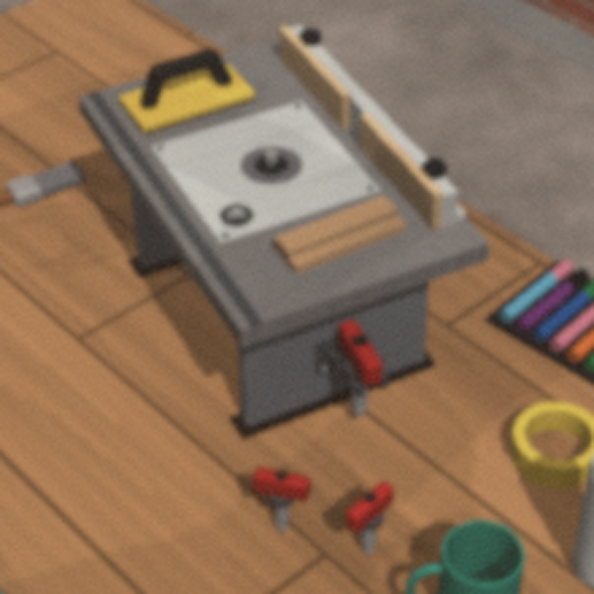

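```bash
cat > h.py <<'E'
import numpy as np, cv2
from scipy.optimize import least_squares
from scipy.spatial.transform import Rotation as Rn
CAM={'scene':(np.array([[616.26126485,0,326.24760782],[0,616.26126485,232.04620483],[0,0,1]]),np.array([[0.02340025,0.99972367,-0.00223986],[0.94512128,-0.02285241,-0.32591952],[-0.32588064,0.00550966,-0.94539487]]),np.array([-0.01917758,-0.47542712,2.46388948])),
'side':(np.array([[543.3072592,0,321.65133878],[0,543.3072592,237.79797911],[0,0,1]]),np.array([[7.34209609e-01,-6.78922740e-01,4.04053421e-04],[-4.64684459e-01,-5.02958931e-01,-7.28766539e-01],[4.94979398e-01,5.34879638e-01,-6.84762126e-01]]),np.array([-0.42985606,0.3611831,1.47142945]))}
def proj(n,X):
    K,R,t=CAM[n]; c=np.atleast_2d(X)@R.T+t; p=c@K.T; return p[:,:2]/p[:,2:]
def ray(n,u,z):
    K,R,t=CAM[n]; d=R.T@np.linalg.inv(K)@np.array([u[0],u[1],1]); C=-R.T@t
    return C+d*(z-C[2])/d[2]
def T2W(p,X):
    X=np.atleast_2d(X); c,s=np.cos(p[2]),np.sin(p[2])
    return np.c_[p[0]+c*X[:,0]-s*X[:,1],p[1]+s*X[:,0]+c*X[:,1],X[:,2]]
E
python3 - <<'E'
from h import *
f=lambda c,s,o:(np.array(c)+.5)/s-.5+np.array(o)
S=lambda c:f(c,3.3,(230,170)); D=lambda c:f(c,2.7,(200,120))
z=.235
obs=[('scene',S((398,126)),(-.11,-.1,z)),('scene',S((589,172)),(-.11,.1,z)),('scene',S((469,247)),(0,0,z)),
('scene',S((279,66)),(-.15,-.236,z)),('scene',S((725,162)),(-.15,.236,z)),
('side',D((155,147)),(-.11,.1,z)),('side',D((302,103)),(.09,.1,z)),('side',D((222,243)),(-.11,-.1,z)),('side',D((380,187)),(.09,-.1,z)),('side',D((272,165)),(0,0,z)),
('side',D((248,325)),(-.15,-.236,z)),('side',D((488,240)),(.15,-.236,z)),('side',D((82,95)),(-.15,.236,z))]
g=ray('scene',S((469,247)),z); print(g)
r=least_squares(lambda p:np.concatenate([proj(n,T2W(p,X))[0]-u for n,u,X in obs]),[g[0],g[1],-.2],loss='soft_l1')
p=r.x; print(p)
for n,u,X in obs: print(n,X,proj(n,T2W(p,X))[0]-u)
def inv(w): 
    c,s=np.cos(p[2]),np.sin(p[2]); d=w[:2]-p[:2]; return np.array([c*d[0]+s*d[1],-s*d[0]+c*d[1]])
for n,u in (('scene',S((422,164))),('side',D((237,215)))):
    w=ray(n,u,z); print('hole',w,inv(w))
for n,u in (('side',D((348,325))),('side',D((372,380)))):
    w=ray(n,u,.139); print('handle',w,inv(w))
E
```

```text
[0.63138115 0.15543883 0.235     ]
[ 0.63458044  0.15277016 -0.26078606]
scene (-0.11, -0.1, 0.235) [-1.31394453  0.78576695]
scene (-0.11, 0.1, 0.235) [-0.94211507 -0.09045223]
scene (0, 0, 0.235) [-0.76132297  0.94025996]
scene (-0.15, -0.236, 0.235) [-1.50554382 -0.38815361]
scene (-0.15, 0.236, 0.235) [0.03244654 0.9726929 ]
side (-0.11, 0.1, 0.235) [-1.74116341 -1.29300245]
side (0.09, 0.1, 0.235) [-0.33068416 -1.80185539]
side (-0.11, -0.1, 0.235) [-0.27734883 -1.04124461]
side (0.09, -0.1, 0.235) [0.29377769 0.14210359]
side (0, 0, 0.235) [-0.28783115 -0.88278564]
side (-0.15, -0.236, 0.235) [-2.45080999  1.01723598]
side (0.15, -0.236, 0.235) [ 0.53209183 -0.12833018]
side (-0.15, 0.236, 0.235) [-1.70153093 -0.29912382]
hole [0.54174141 0.11192203 0.235     ] [-0.07916764 -0.06340459]
hole [0.54324438 0.10612766 0.235     ] [-0.07622146 -0.06861551]
handle [ 0.58197971 -0.03457771  0.139     ] [-0.00251638 -0.19457576]
handle [ 0.54182871 -0.11496435  0.139     ] [-0.02058287 -0.28259688]
```

```bash
cat >> h.py <<'E'
P0=np.array([0.6345,0.1528,-0.2608])
def pose(o): return np.array(o['position']),Rn.from_euler('xyz',o['tool_rot'])
def plan(p,R,tp,tR,n):
    rv=(R.inv()*tR).as_rotvec()/n; d=(np.array(tp)-p)/n
    print('turn/row deg',np.degrees(np.linalg.norm(rv)),'n',n)
    for i in range(n):
        print(np.round(np.r_[R.apply(d,inverse=True)/.025, rv/np.pi],3).tolist())
        R=R*Rn.from_rotvec(rv)
def ttool(th,yaw): # natural config: tool y=handle x dir at yaw (world), tool z tilts to table +y
    xh=np.array([np.cos(yaw),np.sin(yaw),0]); yh=np.array([-np.sin(yaw),np.cos(yaw),0]); zh=np.array([0,0,1.])
    z=np.sin(th)*yh-np.cos(th)*zh; y=xh; x=np.cross(y,z)
    return Rn.from_matrix(np.c_[x,y,z])
def wray(c,u): # camera info wrist, pixel -> centre, dir
    K=c['K']; d=np.array([(u[0]-K[0,2])/K[0,0],(u[1]-K[1,2])/K[1,1]]); r=np.linalg.norm(d)
    v=np.r_[d/r*np.sin(r),np.cos(r)] if r>0 else np.array([0,0,1.])
    return -c['R'].T@c['t'], c['R'].T@v
def wproj(c,X):
    v=c['R']@np.array(X)+c['t']; r=np.arctan2(np.hypot(v[0],v[1]),v[2]); e=v[:2]/np.hypot(v[0],v[1])
    return c['K'][:2,2]+c['K'][0,0]*r*e
def wpt(c,u,z):
    C,d=wray(c,u); return C+d*(z-C[2])/d[2]
E
python3 - <<'E'
from h import *
f=lambda c,s,o:(np.array(c)+.5)/s-.5+np.array(o)
S=lambda c:f(c,3.3,(230,170)); D=lambda c:f(c,2.7,(200,120))
for n,c in (('l1',(207,103)),('l2',(130,143))): print(n,ray('scene',S(c),.07))
for n,c in (('l1',(282,485)),('l2',(370,507))): print(n,ray('side',D(c),.07))
print('can',ray('scene',(213,249),.17),'mug',ray('scene',(234,223),.095))
from workcell import bot
p,R=pose(bot.observe())
tR=ttool(0,P0[2]); print(R.as_euler('xyz'),tR.as_euler('xyz'))
plan(p,R,[0.45,0.05,.46],tR,24)
E
```

```text
l1 [ 0.40309857 -0.11465048  0.07      ]
l2 [ 0.44868588 -0.20010447  0.07      ]
l1 [ 0.41044532 -0.11488307  0.07      ]
l2 [ 0.45847974 -0.20034194  0.07      ]
can [ 0.61360314 -0.38101741  0.17      ] mug [ 0.49362959 -0.32327726  0.095     ]
[-3.14070328e+00  4.39078902e-05  2.76780125e+00] [3.14159265 0.         1.30999633]
turn/row deg 3.4802533814008743 n 24
[-0.668, -0.69, -0.353, -0.0, 0.0, 0.019]
[-0.708, -0.648, -0.353, -0.0, 0.0, 0.019]
[-0.746, -0.604, -0.353, -0.0, 0.0, 0.019]
[-0.782, -0.558, -0.353, -0.0, 0.0, 0.019]
[-0.814, -0.509, -0.353, -0.0, 0.0, 0.019]
[-0.844, -0.459, -0.353, -0.0, 0.0, 0.019]
[-0.87, -0.407, -0.353, -0.0, 0.0, 0.019]
[-0.893, -0.353, -0.353, -0.0, 0.0, 0.019]
[-0.913, -0.298, -0.353, -0.0, 0.0, 0.019]
[-0.929, -0.242, -0.353, -0.0, 0.0, 0.019]
[-0.942, -0.185, -0.353, -0.0, 0.0, 0.019]
[-0.952, -0.128, -0.353, -0.0, 0.0, 0.019]
[-0.958, -0.07, -0.353, -0.0, 0.0, 0.019]
[-0.96, -0.012, -0.353, -0.0, 0.0, 0.019]
[-0.959, 0.047, -0.353, -0.0, 0.0, 0.019]
[-0.954, 0.105, -0.353, -0.0, 0.0, 0.019]
[-0.946, 0.163, -0.353, -0.0, 0.0, 0.019]
[-0.935, 0.22, -0.353, -0.0, 0.0, 0.019]
[-0.92, 0.276, -0.354, -0.0, 0.0, 0.019]
[-0.901, 0.331, -0.354, -0.0, 0.0, 0.019]
[-0.879, 0.385, -0.354, -0.0, 0.0, 0.019]
[-0.854, 0.438, -0.354, -0.0, 0.0, 0.019]
[-0.826, 0.489, -0.354, -0.0, 0.0, 0.019]
[-0.795, 0.538, -0.354, -0.0, 0.0, 0.019]
```

Emit:
{"fn": "move_arm", "kwargs": {
  "plan": [
    [-0.67,-0.69,-0.7,0,0,0.019],
    [-0.71,-0.65,-0.7,0,0,0.019],
    [-0.75,-0.6,-0.7,0,0,0.019],
    [-0.78,-0.56,-0.7,0,0,0.019],
    [-0.81,-0.51,-0.7,0,0,0.019]
  ],
  "claw": -1
}}

```text
clock: 0.65
position: [0.2749, 0.4701, 0.3363]
tool_rot: [-3.141, 0.0, 2.467]
force: [0.6, -0.3, -0.2]
grip_width: 0.0857
```

Emit:
{"fn": "move_arm", "kwargs": {
  "plan": [
    [-0.84,-0.46,-0.5,0,0,0.019],
    [-0.87,-0.41,-0.5,0,0,0.019],
    [-0.89,-0.35,-0.5,0,0,0.019],
    [-0.91,-0.3,-0.5,0,0,0.019],
    [-0.93,-0.24,-0.5,0,0,0.019]
  ]
}}

```text
clock: 1.15
position: [0.322, 0.3594, 0.399]
tool_rot: [-3.141, 0.0, 2.167]
force: [-0.3, 0.4, 0.6]
grip_width: 0.0852
```

Emit:
{"fn": "move_arm", "kwargs": {
  "plan": [
    [-0.94,-0.18,-0.5,0,0,0.019],
    [-0.95,-0.13,-0.5,0,0,0.019],
    [-0.96,-0.07,-0.3,0,0,0.019],
    [-0.96,-0.01,-0.3,0,0,0.019],
    [-0.96,0.05,0,0,0,0.019]
  ]
}}

```text
clock: 1.65
position: [0.3702, 0.249, 0.439]
tool_rot: [3.141, -0.0, 1.867]
force: [0.9, -0.0, -0.4]
grip_width: 0.0853
```

Emit:
{"fn": "move_arm", "kwargs": {
  "plan": [
    [-0.95,0.1,0,0,0,0.019],
    [-0.95,0.16,0,0,0,0.019],
    [-0.93,0.22,0,0,0,0.019],
    [-0.92,0.28,0,0,0,0.019],
    [-0.9,0.33,0,0,0,0.019]
  ]
}}

```text
clock: 2.15
position: [0.4181, 0.139, 0.4382]
tool_rot: [-3.141, 0.0, 1.569]
force: [0.2, 0.4, -0.6]
grip_width: 0.0853
```

Run:
```python
from h import *
from workcell import bot, viewer
import pickle
c=viewer.camera_info('wrist'); im=viewer.grab_frame('wrist'); cv2.imwrite("pics/c1.png",im[:,:,::-1]); pickle.dump(c,open('c1.pkl','wb'))
print(bot.observe()['qpos'])
for n,X in (('hole',(-.077,-.067,.235)),('bit',(0,0,.235)),('pc',(-.11,-.1,.235))): print(n,wproj(c,T2W(P0,X)[0]))
```

```text
[-0.83648437  0.04304276  0.40945785  1.77358016 -0.01660282  1.32835705
 -0.4328613 ]
hole [442.55566256 237.63096919]
bit [527.86614388 195.67378316]
pc [401.12313796 260.29180315]
```

View pics/c1.png

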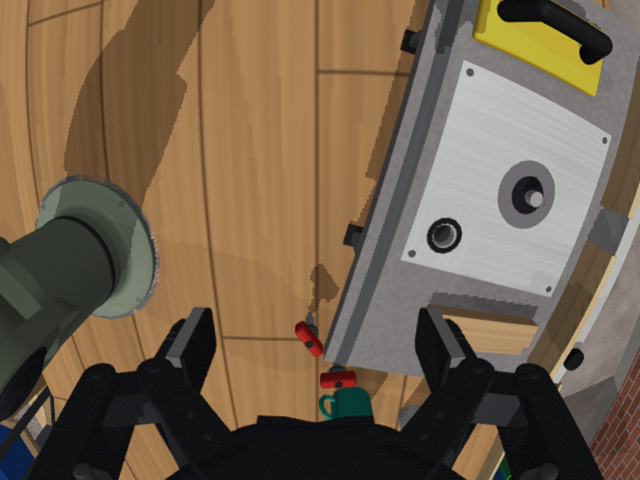

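Run:
```python
from h import *
from workcell import bot
p,R=pose(bot.observe())
H=T2W(P0,(-.01,-.22,.121))[0]; print(H)
tR=ttool(np.radians(40),P0[2]); z=tR.as_matrix()[:,2]
plan(p,R,H-.2*z,tR,15)
```

```text
[ 0.56811037 -0.05718195  0.121     ]
turn/row deg 2.83023945692449 n 15
[-0.842, 0.316, 0.439, -0.002, 0.015, 0.005]
[-0.856, 0.327, 0.401, -0.002, 0.015, 0.005]
[-0.869, 0.339, 0.363, -0.002, 0.015, 0.005]
[-0.879, 0.351, 0.325, -0.002, 0.015, 0.005]
[-0.888, 0.363, 0.286, -0.002, 0.015, 0.005]
[-0.894, 0.376, 0.247, -0.002, 0.015, 0.005]
[-0.898, 0.389, 0.207, -0.002, 0.015, 0.005]
[-0.901, 0.403, 0.168, -0.002, 0.015, 0.005]
[-0.901, 0.416, 0.129, -0.002, 0.015, 0.005]
[-0.899, 0.43, 0.089, -0.002, 0.015, 0.005]
[-0.895, 0.444, 0.05, -0.002, 0.015, 0.005]
[-0.89, 0.458, 0.011, -0.002, 0.015, 0.005]
[-0.882, 0.473, -0.027, -0.002, 0.015, 0.005]
[-0.872, 0.487, -0.065, -0.002, 0.015, 0.005]
[-0.86, 0.501, -0.102, -0.002, 0.015, 0.005]
```

Emit:
{"fn": "move_arm", "kwargs": {
  "plan": [
    [-0.84,0.32,0.44,-0.002,0.015,0.005],
    [-0.86,0.33,0.4,-0.002,0.015,0.005],
    [-0.87,0.34,0.36,-0.002,0.015,0.005],
    [-0.88,0.35,0.32,-0.002,0.015,0.005],
    [-0.89,0.36,0.29,-0.002,0.015,0.005]
  ]
}}

```text
clock: 2.7
position: [0.458, 0.034, 0.3832]
tool_rot: [3.118, -0.238, 1.495]
force: [0.5, 1.0, -0.8]
grip_width: 0.0855
```

Emit:
{"fn": "move_arm", "kwargs": {
  "plan": [
    [-0.89,0.38,0.25,-0.002,0.015,0.005],
    [-0.9,0.39,0.21,-0.002,0.015,0.005],
    [-0.9,0.4,0.17,-0.002,0.015,0.005],
    [-0.9,0.42,0.13,-0.002,0.015,0.005],
    [-0.9,0.43,0.09,-0.002,0.015,0.005]
  ]
}}

```text
clock: 3.2
position: [0.4983, -0.0708, 0.3274]
tool_rot: [3.114, -0.476, 1.418]
force: [0.4, 1.2, 0.3]
grip_width: 0.0856
```

Emit:
{"fn": "move_arm", "kwargs": {
  "plan": [
    [-0.9,0.44,0.05,-0.002,0.015,0.005],
    [-0.89,0.46,0.01,-0.002,0.015,0.005],
    [-0.88,0.47,-0.03,-0.002,0.015,0.005],
    [-0.87,0.49,-0.06,-0.002,0.015,0.005],
    [-0.86,0.5,-0.1,-0.002,0.015,0.005]
  ]
}}

```text
clock: 3.7
position: [0.5384, -0.1755, 0.2716]
tool_rot: [3.134, -0.713, 1.328]
force: [0.7, 0.2, 0.8]
grip_width: 0.0854
```

Run:
```python
from h import *
from workcell import bot, viewer
import pickle
c=viewer.camera_info('wrist'); im=viewer.grab_frame('wrist'); cv2.imwrite("pics/c2.png",im[:,:,::-1]); pickle.dump(c,open('c2.pkl','wb'))
o=bot.observe(); print(o['qpos'],o['position'],o['tool_rot'],o['clock'])
for n,X in (('hole',(-.077,-.067,.235)),('edge',(-.01,-.236,.235)),('edgeL',(-.01,-.236,.210)),('H',(-.01,-.22,.139)),('H1',(-.01,-.26,.139)),('cor',(-.15,-.236,.235)),('cor',(.15,-.236,.235))): print(n,wproj(c,T2W(P0,X)[0]))
```

```text
[ 0.18701824  0.63916344  0.57179244  1.70228031 -0.96124481  1.43884103
  0.89126083] [ 0.5381346  -0.17878759  0.26894899] [ 3.13784067 -0.71379302  1.32085852] 3.75
hole [240.70027368   6.33949174]
edge [313.14016231 159.51748946]
edgeL [313.1072065  180.42343316]
H [313.33802038 206.33309194]
H1 [312.60997237 250.86013605]
cor [105.06226178 164.95941402]
cor [545.78277079 172.75523755]
```

View pics/c2.png

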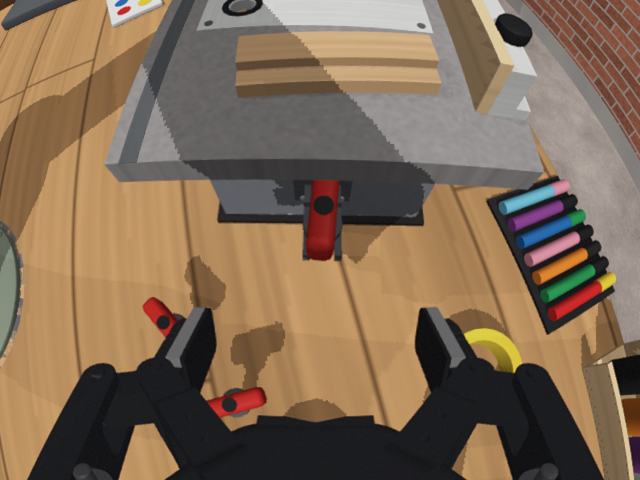

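Run:
```python
from h import *
im=cv2.imread("pics/c2.png")[150:280,250:400]; cv2.imwrite("pics/c2z.png",cv2.resize(im,None,fx=4.5,fy=4.5,interpolation=cv2.INTER_CUBIC))
im=cv2.imread("pics/c1.png")[200:280,400:480]; cv2.imwrite("pics/c1z.png",cv2.resize(im,None,fx=7,fy=7,interpolation=cv2.INTER_CUBIC))
```

```text
(no output)
```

View pics/c2z.png

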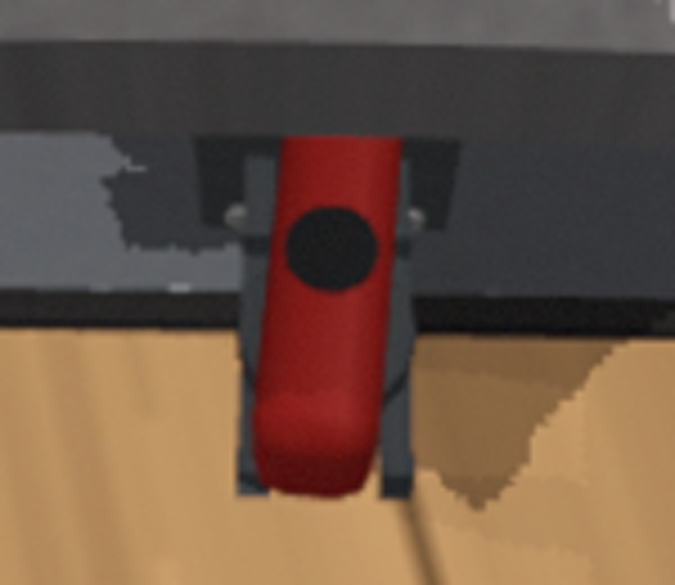

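View pics/c1z.png

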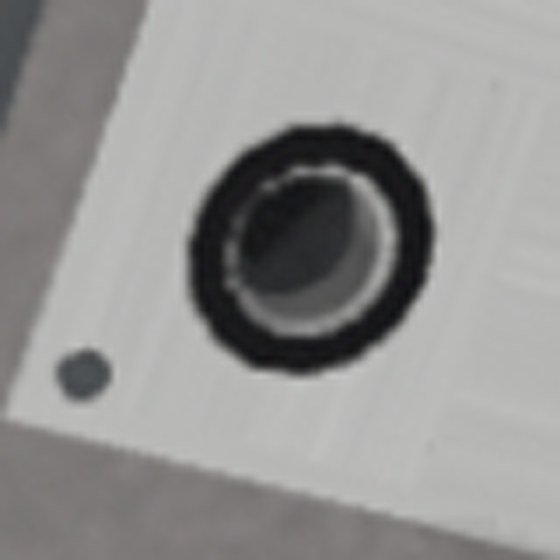

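Run:
```python
from h import *
import pickle
c1=pickle.load(open('c1.pkl','rb')); c2=pickle.load(open('c2.pkl','rb'))
def inv(w,p=P0):
    c,s=np.cos(p[2]),np.sin(p[2]); d=w[:2]-p[:2]; return np.array([c*d[0]+s*d[1],-s*d[0]+c*d[1]])
w=wpt(c1,(444.14,235.0),.235); print('hole',w,inv(w))
w=wpt(c1,(400.3,258.9),.235); print('corner',w,inv(w))
g=lambda u:((u[0]+.5)/4.5-.5+250,(u[1]+.5)/4.5-.5+150)
for n,u in (('cap',(332,248)),('ma',((283+400)/2,140)),('mb',(319,410)),('L1',(283,140)),('L2',(258,400)),('R1',(400,140)),('R2',(380,400))):
    w=wpt(c2,g(u),.139); print(n,w,inv(w))
# edge check lower
for u in ((400,135),(100,130)): print('edge',inv(wpt(c2,g(u),.210)))
```

```text
hole [0.54418706 0.11063486 0.235     ] [-0.07638649 -0.0640268 ]
corner [0.50147689 0.08603102 0.235     ] [-0.11130818 -0.0988116 ]
cap [ 0.5767735  -0.05776866  0.139     ] [-0.00147854 -0.21833306]
ma [ 0.58459866 -0.03536099  0.139     ] [ 0.00030411 -0.19466538]
mb [ 0.56616783 -0.08889391  0.139     ] [-0.00369981 -0.25114049]
L1 [ 0.5735178  -0.03260804  0.139     ] [-0.0111119  -0.19486276]
L2 [ 0.55590771 -0.08431442  0.139     ] [-0.01479381 -0.24936147]
R1 [ 0.59571913 -0.03807619  0.139     ] [ 0.01174865 -0.19442131]
R2 [ 0.57741835 -0.08971181  0.139     ] [ 0.00738117 -0.24902974]
edge [ 0.0067423  -0.23505142]
edge [-0.03737183 -0.23476492]
```

```bash
cat >> h.py <<'E'
HW=np.array([.5767,-.058,.121]); HY=-.333
def grasp(th,gy,gz,yaw=HY,H=HW):
    R=ttool(np.radians(th),yaw); y=np.array([-np.sin(yaw),np.cos(yaw),0])
    return H+gy*y+np.array([0,0,gz])+.002*R.as_matrix()[:,2], R
E
python3 - <<'E'
from h import *
from workcell import bot
p,R=pose(bot.observe())
tp,tR=grasp(42,-.018,.006); z=tR.as_matrix()[:,2]; print(tp,z)
plan(p,R,tp-.06*z,tR,6)
E
```

```text
[ 0.57125362 -0.07374644  0.12551371] [ 0.21872521  0.63237256 -0.74314483]
turn/row deg 0.7915537958237637 n 6
[-0.079, 0.016, 0.804, -0.003, 0.001, 0.003]
[-0.081, 0.009, 0.803, -0.003, 0.001, 0.003]
[-0.084, 0.003, 0.803, -0.003, 0.001, 0.003]
[-0.086, -0.003, 0.803, -0.003, 0.001, 0.003]
[-0.089, -0.008, 0.803, -0.003, 0.001, 0.003]
[-0.092, -0.014, 0.802, -0.003, 0.001, 0.003]
```

Emit:
{"fn": "move_arm", "kwargs": {
  "plan": [
    [-0.08,0.02,0.8,-0.003,0.001,0.003],
    [-0.08,0.01,0.8,-0.003,0.001,0.003],
    [-0.08,0,0.8,-0.003,0.001,0.003],
    [-0.09,0,0.8,-0.003,0.001,0.003],
    [-0.09,-0.01,0.8,-0.003,0.001,0.003]
  ]
}}

```text
clock: 4.25
position: [0.555, -0.1187, 0.1893]
tool_rot: [3.128, -0.727, 1.266]
force: [0.0, 0.1, -0.3]
grip_width: 0.0855
```

Run:
```python
from h import *
from workcell import bot, viewer
import pickle
c=viewer.camera_info('wrist'); im=viewer.grab_frame('wrist'); cv2.imwrite("pics/c3.png",im[:,:,::-1]); pickle.dump(c,open('c3.pkl','wb'))
o=bot.observe(); print(o['qpos'],o['position'],o['tool_rot'],o['clock'])
p,R=pose(o)
y=np.array([-np.sin(HY),np.cos(HY),0])
print('cap',wproj(c,HW+[0,0,.018]),'end',wproj(c,HW-.04*y+[0,0,.018]))
tp,tR=grasp(42,-.018,.006)
plan(p,R,tp,tR,5)
```

```text
[ 0.12363768  0.7030957   0.50441974  1.84829466 -1.11941651  1.24525801
  0.96596364] [ 0.55455001 -0.11620041  0.18696687] [ 3.13182287 -0.72795386  1.26447077] 4.3
cap [316.70468821 234.0517699 ] end [315.43557632 301.19107571]
turn/row deg 0.25237502908542636 n 5
[-0.055, 0.019, 0.609, -0.001, 0.0, 0.001]
[-0.056, 0.018, 0.609, -0.001, 0.0, 0.001]
[-0.056, 0.018, 0.609, -0.001, 0.0, 0.001]
[-0.057, 0.017, 0.609, -0.001, 0.0, 0.001]
[-0.057, 0.016, 0.609, -0.001, 0.0, 0.001]
```

View pics/c3.png

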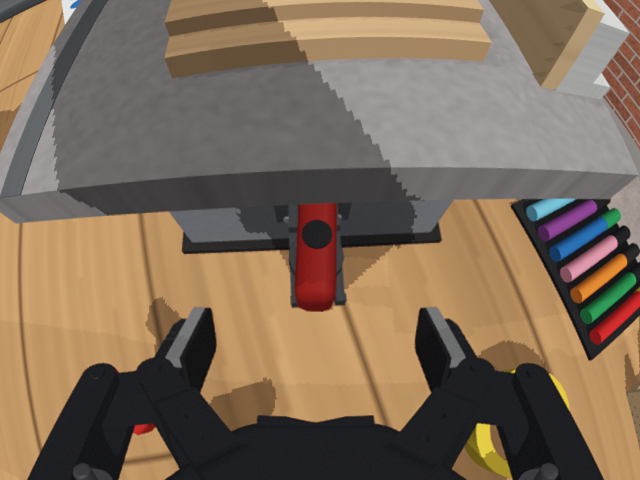

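Emit:
{"fn": "move_arm", "kwargs": {
  "plan": [
    [-0.06,0.02,0.61,0,0,0],
    [-0.06,0.02,0.61,0,0,0],
    [-0.06,0.02,0.61,0,0,0.001],
    [-0.06,0.02,0.61,0,0,0.001],
    [-0.06,0.02,0.6,0,0,0.001]
  ]
}}

```text
clock: 4.8
position: [0.572, -0.0754, 0.1275]
tool_rot: [3.136, -0.728, 1.256]
force: [0.7, -0.4, 0.1]
grip_width: 0.0853
```

Run:
```python
from h import *
from workcell import bot, viewer
im=viewer.grab_frame('wrist'); cv2.imwrite("pics/c4.png",im[:,:,::-1])
o=bot.observe(); print(o['qpos'],o['position'],o['tool_rot'],o['force'],o['clock'])
p,R=pose(o)
tp,tR=grasp(42,-.018,.006)
plan(p,R,tp,tR,1)
```

```text
[ 0.10412755  0.7795646   0.4114558   1.88140493 -1.21520487  1.12608161
  1.01592205] [ 0.57182847 -0.07363488  0.12593023] [ 3.13896345 -0.72831819  1.25513336] [-1.08210611  2.25546209 -2.41503553] 4.85
turn/row deg 0.9395855734696189 n 1
[-0.02, -0.02, 0.005, -0.003, 0.001, 0.004]
```

View pics/c4.png

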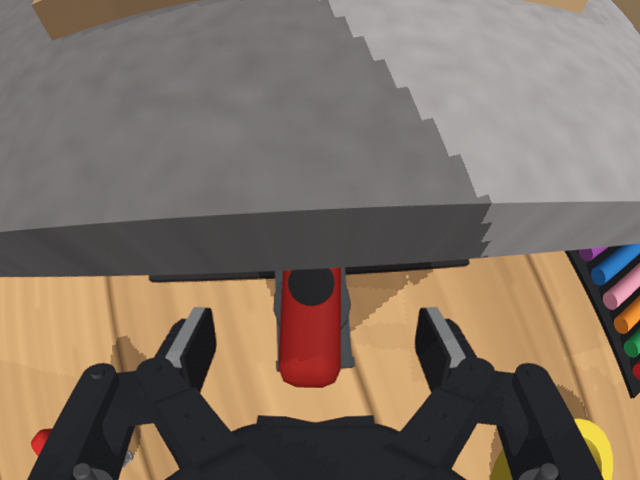

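Emit:
{"fn": "move_arm", "kwargs": {
  "plan": [
    [-0.02,-0.02,0,-0.003,0.001,0.004],
    [0,0,0,0,0,0],
    [0,0,0,0,0,0],
    [0,0,0,0,0,0],
    [0,0,0,0,0,0]
  ],
  "claw": 1,
  "force": 80
}}

```text
clock: 5.35
position: [0.5713, -0.0768, 0.1287]
tool_rot: [3.137, -0.731, 1.239]
force: [-1.0, -2.8, 4.9]
grip_width: 0.0226
```

Emit:
{"fn": "move_arm", "kwargs": {
  "plan": [
    [0,0,0,0,0,0],
    [0,0,0,0,0,0],
    [0,0,0,0,0,0]
  ]
}}

```text
clock: 5.65
position: [0.5713, -0.0768, 0.1287]
tool_rot: [3.137, -0.731, 1.239]
force: [-2.4, -2.6, 6.8]
grip_width: 0.0229
```

Run:
```python
from h import *
from workcell import bot, viewer
im=viewer.grab_frame('wrist'); cv2.imwrite("pics/c5.png",im[:,:,::-1])
o=bot.observe(); print(o)
p,R=pose(o)
print('grasp pt',p-.002*R.as_matrix()[:,2])
plan(p,R,p+[0,0,.018],R,4)
y=np.array([-np.sin(P0[2]),np.cos(P0[2]),0])
plan(p,R,p-.1*y,R,5)
```

```text
{'clock': 5.7, 'qpos': array([ 0.11455099,  0.77103824,  0.40509554,  1.88836428, -1.21959228,
        1.11865611,  1.01136607]), 'qd': array([ 1.44026135e-03, -8.43591778e-04,  1.73032647e-04, -4.23752177e-04,
        4.72821642e-04,  4.84477571e-04,  9.97708076e-06]), 'joint_efforts': array([-1.72885258e+00, -9.14175510e+01,  1.07802898e+01, -2.01052022e+01,
       -1.79477490e+00,  2.52520166e+00,  9.13169846e-03]), 'position': array([ 0.57132265, -0.07683894,  0.12872156]), 'tool_rot': array([ 3.1364993 , -0.73086426,  1.23928074]), 'force': array([-1.42079436, -3.22335842,  5.92854306]), 'moment': array([-0.26336516,  0.26165311,  0.1429944 ]), 'grip_width': 0.022780139400840428}
grasp pt [ 0.57087851 -0.07809795  0.13021074]
turn/row deg 0.0 n 4
[0.12, 0.001, -0.134, 0.0, 0.0, 0.0]
[0.12, 0.001, -0.134, 0.0, 0.0, 0.0]
[0.12, 0.001, -0.134, 0.0, 0.0, 0.0]
[0.12, 0.001, -0.134, 0.0, 0.0, 0.0]
turn/row deg 0.0 n 5
[-0.594, 0.059, -0.532, 0.0, 0.0, 0.0]
[-0.594, 0.059, -0.532, 0.0, 0.0, 0.0]
[-0.594, 0.059, -0.532, 0.0, 0.0, 0.0]
[-0.594, 0.059, -0.532, 0.0, 0.0, 0.0]
[-0.594, 0.059, -0.532, 0.0, 0.0, 0.0]
```

View pics/c5.png

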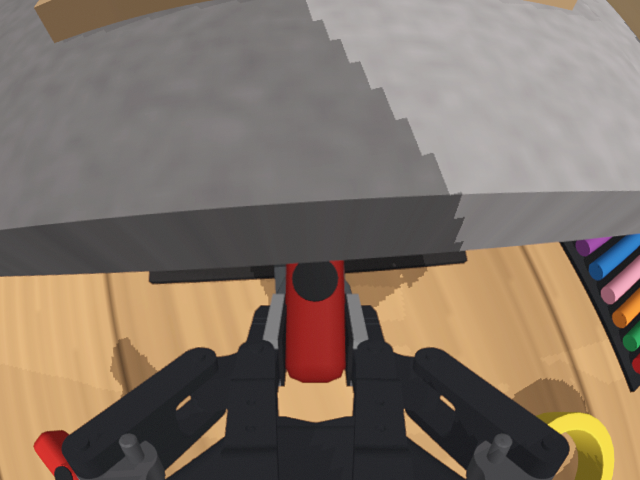

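Emit:
{"fn": "move_arm", "kwargs": {
  "plan": [
    [0.13,0,-0.14,0,0,0],
    [0.13,0,-0.15,0,0,0],
    [0.13,0,-0.15,0,0,0],
    [0.05,0,-0.05,0,0,0],
    [0,0,0,0,0,0]
  ]
}}

```text
clock: 6.2
position: [0.5712, -0.0763, 0.145]
tool_rot: [3.137, -0.731, 1.24]
force: [-0.5, -0.0, -3.9]
grip_width: 0.0229
```

Run:
```python
from h import *
from workcell import bot, viewer
im=viewer.grab_frame('wrist'); cv2.imwrite("pics/c6.png",im[:,:,::-1])
im=viewer.grab_frame('side')[200:340,260:420]; cv2.imwrite("pics/c6s.png",cv2.resize(im[:,:,::-1],None,fx=4,fy=4))
o=bot.observe(); print(o['position'],o['tool_rot'],o['force'],o['moment'],o['qpos'],o['clock'])
```

```text
[ 0.57108451 -0.07624757  0.14462479] [ 3.13766187 -0.73086524  1.23915619] [ 0.60178162 -0.22549434 -3.1768389 ] [-1.07747179  0.39191576  0.0293613 ] [ 0.10600258  0.74486095  0.41615442  1.88561466 -1.19978932  1.13236378
  0.98186825] 6.3
```

View pics/c6.png

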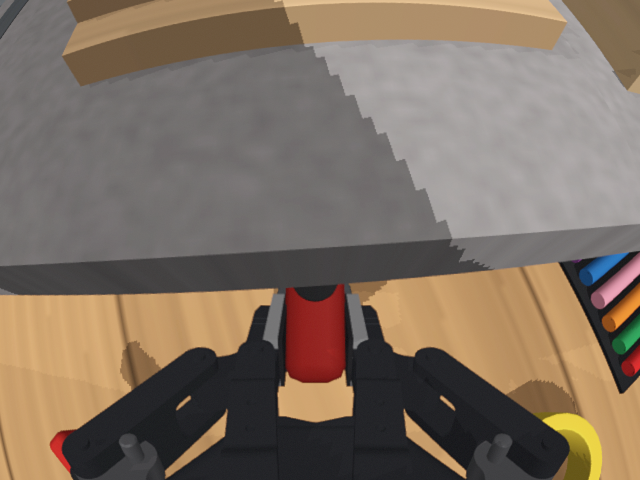

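View pics/c6s.png

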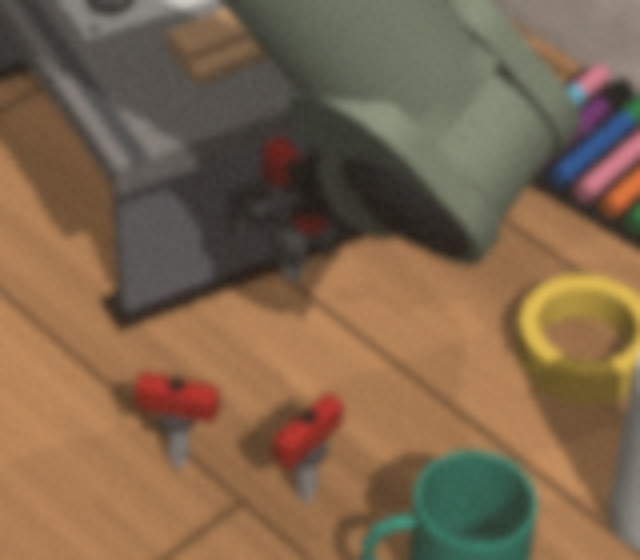

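Emit:
{"fn": "move_arm", "kwargs": {
  "plan": [
    [-0.6,0.06,-0.54,0,0,0],
    [-0.6,0.06,-0.54,0,0,0],
    [-0.6,0.06,-0.54,0,0,0],
    [-0.6,0.06,-0.53,0,0,0],
    [0,0,0,0,0,0]
  ]
}}

```text
clock: 6.8
position: [0.5494, -0.1585, 0.1443]
tool_rot: [3.137, -0.729, 1.235]
force: [0.5, -0.7, -3.2]
grip_width: 0.0228
```

Run:
```python
from h import *
from workcell import bot, viewer
import pickle
c=viewer.camera_info('wrist'); pickle.dump(c,open('c7.pkl','wb'))
im=viewer.grab_frame('wrist'); cv2.imwrite("pics/c7.png",im[:,:,::-1])
o=bot.observe(); print(o['position'],o['tool_rot'],o['force'],o['moment'],o['qpos'],o['clock'])
p,R=pose(o)
plan(p,R,p+[0,0,.1],R,4)
```

```text
[ 0.54985817 -0.15669728  0.14439002] [ 3.13775245 -0.73002757  1.23624543] [-0.19175896 -0.30429618 -2.30514837] [-1.04174936  0.35103309 -0.03444764] [ 0.22866282  0.78149164  0.45436525  1.82037541 -1.12519946  1.22519329
  1.0288893 ] 6.85
turn/row deg 0.0 n 4
[0.667, 0.003, -0.745, 0.0, 0.0, 0.0]
[0.667, 0.003, -0.745, 0.0, 0.0, 0.0]
[0.667, 0.003, -0.745, 0.0, 0.0, 0.0]
[0.667, 0.003, -0.745, 0.0, 0.0, 0.0]
```

View pics/c7.png

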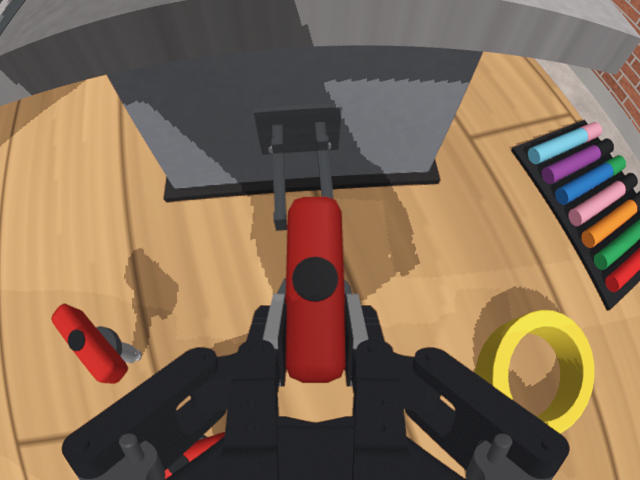

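Emit:
{"fn": "move_arm", "kwargs": {
  "plan": [
    [0.67,0,-0.74,0,0,0],
    [0.67,0,-0.74,0,0,0],
    [0.67,0,-0.74,0,0,0],
    [0.67,0,-0.74,0,0,0],
    [0.67,0,-0.74,0,0,0]
  ]
}}

```text
clock: 7.35
position: [0.5501, -0.1534, 0.2704]
tool_rot: [3.138, -0.731, 1.239]
force: [-0.5, 0.0, -2.5]
grip_width: 0.0232
```

Emit:
{"fn": "move_arm", "kwargs": {
  "plan": [
    [0.67,0,-0.74,0,0,0],
    [0.67,0,-0.74,0,0,0],
    [0.67,0,-0.74,0,0,0],
    [0.67,0,-0.74,0,0,0],
    [0.67,0,-0.74,0,0,0]
  ]
}}

```text
clock: 7.85
position: [0.5498, -0.1527, 0.3952]
tool_rot: [3.138, -0.731, 1.239]
force: [0.4, -0.3, -3.6]
grip_width: 0.0229
```

Run:
```python
from h import *
from workcell import bot, viewer
import pickle
c7=pickle.load(open('c7.pkl','rb'))
pg=np.array([.57132,-.07684,.12872]); Rg=Rn.from_euler('xyz',[3.1365,-.73086,1.23928])
hg=Rg.apply(HW-pg,inverse=True); print('handle centre in tool',hg)
p7=np.array([.54986,-.15670,.14439]); R7=Rn.from_euler('xyz',[3.13775,-.73003,1.23625])
W=Rn.from_euler('z',HY); Wt=Rg.inv()*W
H7=p7+R7.apply(hg); A=R7*Wt
for n,X in (('cap',(0,0,.018)),('far',(0,.04,.018)),('near',(0,-.04,.018)),('nearB',(0,-.04,-.018))): print(n,wproj(c7,H7+A.apply(X)))
o=bot.observe(); print(o['position'],o['tool_rot'],o['force'],o['moment'],o['qpos'],o['clock'])
im=viewer.grab_frame('wrist'); cv2.imwrite("pics/c8.png",im[:,:,::-1])
im=viewer.grab_frame('side'); cv2.imwrite("pics/c8s.png",im[:,:,::-1])
```

```text
handle centre in tool [ 0.0094151  -0.0011407   0.01880274]
cap [310.62645892 275.31524039]
far [310.74721696 186.42679384]
near [310.70186217 378.62358616]
nearB [311.3191154  379.53575068]
[ 0.54980809 -0.15266163  0.39524312] [ 3.13819606 -0.7311228   1.2393136 ] [ 0.37732053 -0.31840263 -3.60179536] [-1.09474485  0.39076947 -0.07466296] [ 0.13109206  0.46257233  0.57886367  1.62320381 -0.92194769  1.51655525
  0.60942077] 7.85
```

View pics/c8.png

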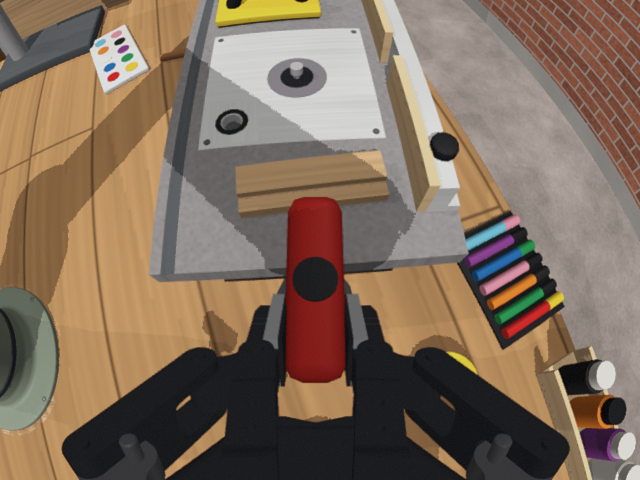

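View pics/c8s.png

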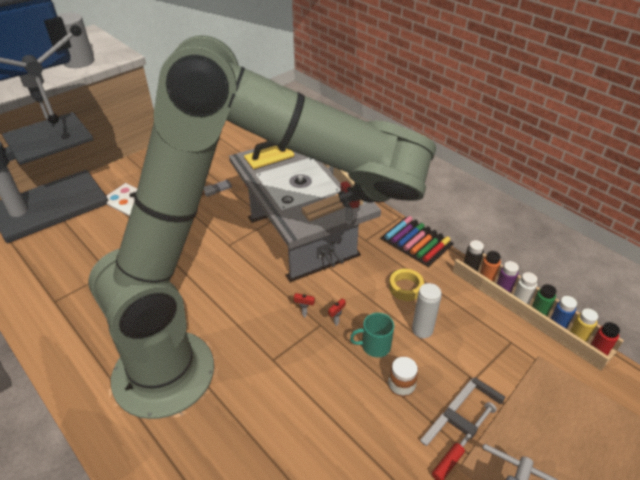

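Run:
```python
from h import *
import pickle
c7=pickle.load(open('c7.pkl','rb'))
p7=np.array([.54986,-.15670,.14439]); R7=Rn.from_euler('xyz',[3.13775,-.73003,1.23625])
# cam in tool
RT=c7['R']@R7.as_matrix(); tT=c7['R']@p7+c7['t']
def ptool(K,X):
    v=RT@X+tT; r=np.arctan2(np.hypot(*v[:2]),v[2]); return K[:2,2]+K[0,0]*r*v[:2]/np.hypot(*v[:2])
p4=np.array([.57183,-.07363,.12593]); R4=Rn.from_euler('xyz',[3.13896,-.72832,1.25513])
W=Rn.from_euler('z',HY)
for n,X in (('cap',(0,0,.018)),('near',(0,-.04,.018)),('nearB',(0,-.04,-.018))):
    print(n,ptool(c7['K'],R4.apply(HW+W.apply(X)-p4,inverse=True)))
for f in ('c4','c7','c8'):
    im=cv2.imread(f'pics/{f}.png')[180:400,240:390]; cv2.imwrite(f'pics/{f}z.png',cv2.resize(im,None,fx=2.7,fy=2.7,interpolation=cv2.INTER_CUBIC))
a=[cv2.imread(f'pics/{f}z.png') for f in ('c4','c8')]; cv2.imwrite('pics/d1.png',np.hstack(a)[:,:800])
```

```text
cap [312.74022014 281.28164821]
near [311.02194087 387.27569112]
nearB [311.72895732 386.20456054]
```

View pics/d1.png

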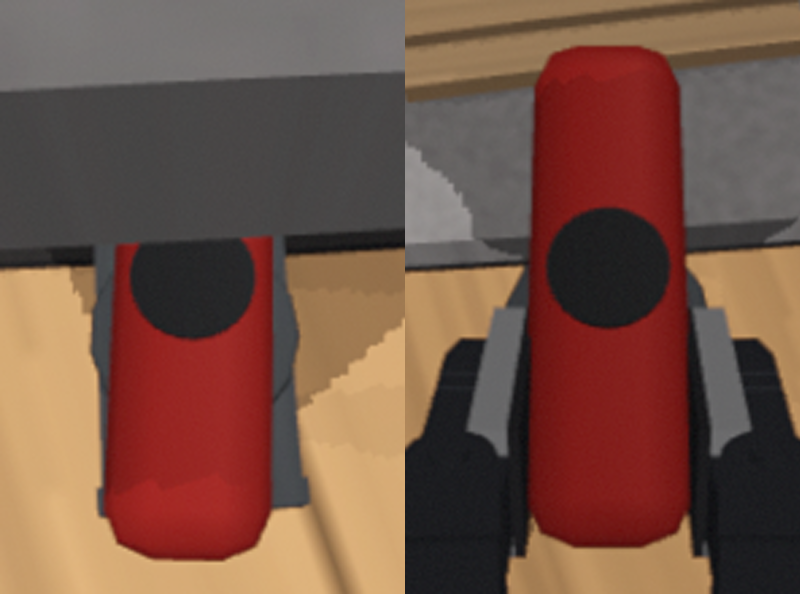

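```bash
cat >> h.py <<'E'
import pickle
def camtool():
    c7=pickle.load(open('c7.pkl','rb'))
    p7=np.array([.54986,-.15670,.14439]); R7=Rn.from_euler('xyz',[3.13775,-.73003,1.23625])
    return c7['K'],c7['R']@R7.as_matrix(),c7['R']@p7+c7['t']
KT,RT,tT=camtool()
def ptool(X):
    v=RT@X+tT; r=np.arctan2(np.hypot(*v[:2]),v[2]); return KT[:2,2]+KT[0,0]*r*v[:2]/np.hypot(*v[:2])
# wrench frame in tool: handle x = tool y ; tilt 'a' of tool z from wrench -z towards wrench +y
def wt(a): # rotation wrench->tool
    return ttool(a,0.).inv()
E
python3 - <<'E'
from h import *
def rows(q,c):
    A=wt(q[2]); h=np.array([q[0],0,q[1]])
    f=lambda X:ptool(h+A.apply(X))[1]
    ys=[(0,y,z) for y,z in ((-.04,.018-c),(-.04,-.018+c),(-.04+c,.018),(-.04+c,-.018))]
    yf=[(0,-X[1],X[2]) for X in ys]
    return np.array([f((0,0,.018)),max(f(X) for X in ys),min(f(X) for X in yf)])
a4=np.radians(41.7)
print('c4 model',)
hg4=Rn.from_euler('xyz',[3.13896,-.72832,1.25513]).apply(HW-np.array([.57183,-.07363,.12593]),inverse=True)
print(hg4)
for c in (.002,.004,.006):
    print(c,'c4:',rows([hg4[0],hg4[2],a4],c))
    r=least_squares(lambda q:np.r_[(rows(q,c)-[279.3,381.9,197]),(q[1]-.0155)/.003],[.009,.016,.73],diff_step=1e-4,x_scale=[.01,.01,.1])
    print(r.x,np.degrees(r.x[2]),rows(r.x,c))
E
```

```text
c4 model
[ 0.00893504 -0.00026133  0.01457448]
0.002 c4: [281.30454086 387.23723397 191.80334826]
[0.00543586 0.02192406 0.7641307 ] 43.78146387018243 [279.50126735 382.48128293 196.36764314]
0.004 c4: [281.30454086 387.16199044 194.06201663]
[0.00664503 0.02021912 0.74619372] 42.75375087308926 [279.41472571 382.33660265 196.55729743]
0.006 c4: [281.30454086 387.08885141 196.27214906]
[0.00777021 0.01868292 0.72855765] 41.743278514049194 [279.32148784 382.21392278 196.74248966]
```

```bash
cat >> h.py <<'E'
def ringfit(im,u,c,guess,z=.235,win=30):
    # fit by searching hole pos: dark pixels between r=11.5 and 19 mm, bright outside to 23mm
    g=cv2.cvtColor(im,cv2.COLOR_BGR2GRAY).astype(float)
    ys,xs=np.mgrid[int(u[1])-win:int(u[1])+win,int(u[0])-win:int(u[0])+win]
    W=np.array([wpt(c,(x,y),z)[:2] for x,y in zip(xs.ravel(),ys.ravel())]); v=g[ys.ravel(),xs.ravel()]
    best=None
    def cost(q):
        r=np.hypot(W[:,0]-q[0],W[:,1]-q[1])
        w1=1/(1+np.exp(-(r-.0125)/.0007))*1/(1+np.exp((r-.019)/.0007)); w2=1/(1+np.exp(-(r-.019)/.0007))/(1+np.exp((r-.023)/.0007))
        return (w1@v)/w1.sum()-(w2@v)/w2.sum()
    from scipy.optimize import minimize
    r=minimize(cost,guess,method='Nelder-Mead',options=dict(xatol=1e-5,initial_simplex=np.array(guess)+np.array([[0,0],[.003,0],[0,.003]])))
    return r.x,r.fun
E
python3 - <<'E'
from h import *
from workcell import viewer
c1=pickle.load(open('c1.pkl','rb')); print(ringfit(cv2.imread('pics/c1.png'),(444,235),c1,[.5442,.1106]))
c8=viewer.camera_info('wrist'); pickle.dump(c8,open('c8.pkl','wb')); print(wpt(c8,(232,122),.235)); print(ringfit(cv2.imread('pics/c8.png'),(232,122),c8,wpt(c8,(232,122),.235)[:2]))
E
```

```text
(array([0.54438018, 0.11018076]), np.float64(-113.12345863806132))
[0.54605396 0.10942625 0.235     ]
(array([0.54544429, 0.11129861]), np.float64(-92.9527509976151))
```

```bash
cat >> h.py <<'E'
hT=np.array([.0080,0,.0188]); HOLE=np.array([.545,.1108])
def wstate(p,R,a=None):
    h=p+R.apply(hT); A=R*wt(np.radians(41.8)); tip=h+A.apply([0,0,-.102]); return h,tip,A
E
python3 - <<'E'
from h import *
from workcell import bot
p,R=pose(bot.observe()); h,t,A=wstate(p,R); print(h,t,A.as_euler('xyz',True))
yt=np.array([-np.sin(P0[2]),np.cos(P0[2])])
tg=np.r_[HOLE-.05*yt,.275]; print(tg-t)
plan(p,R,p+tg-t,R,10)
E
```

```text
[ 0.55652637 -0.13577375  0.38848344] [ 0.55724472 -0.13586096  0.28648601] [  0.08592538  -0.39729688 -19.12607022]
[-0.0251374   0.19835176 -0.01148601]
turn/row deg 0.0 n 10
[0.505, -0.355, 0.511, 0.0, 0.0, 0.0]
[0.505, -0.355, 0.511, 0.0, 0.0, 0.0]
[0.505, -0.355, 0.511, 0.0, 0.0, 0.0]
[0.505, -0.355, 0.511, 0.0, 0.0, 0.0]
[0.505, -0.355, 0.511, 0.0, 0.0, 0.0]
[0.505, -0.355, 0.511, 0.0, 0.0, 0.0]
[0.505, -0.355, 0.511, 0.0, 0.0, 0.0]
[0.505, -0.355, 0.511, 0.0, 0.0, 0.0]
[0.505, -0.355, 0.511, 0.0, 0.0, 0.0]
[0.505, -0.355, 0.511, 0.0, 0.0, 0.0]
```

Emit:
{"fn": "move_arm", "kwargs": {
  "plan": [
    [0.5,-0.36,0.51,0,0,0],
    [0.5,-0.36,0.51,0,0,0],
    [0.5,-0.36,0.51,0,0,0],
    [0.5,-0.36,0.51,0,0,0],
    [0.5,-0.36,0.51,0,0,0]
  ]
}}

```text
clock: 8.45
position: [0.5363, -0.053, 0.3875]
tool_rot: [3.139, -0.731, 1.239]
force: [-0.1, 0.6, -2.2]
grip_width: 0.0235
```

Emit:
{"fn": "move_arm", "kwargs": {
  "plan": [
    [0.5,-0.36,0.51,0,0,0],
    [0.5,-0.36,0.51,0,0,0],
    [0.5,-0.36,0.51,0,0,0],
    [0.5,-0.35,0.51,0,0,0],
    [0.5,-0.35,0.51,0,0,0]
  ]
}}

```text
clock: 8.95
position: [0.5234, 0.0457, 0.3816]
tool_rot: [3.139, -0.73, 1.239]
force: [0.7, 0.1, -4.1]
grip_width: 0.0228
```

Run:
```python
from h import *
from workcell import bot, viewer
c=viewer.camera_info('wrist'); pickle.dump(c,open('c9.pkl','wb'))
im=viewer.grab_frame('wrist'); cv2.imwrite("pics/c9.png",im[:,:,::-1])
o=bot.observe(); print(o['position'],o['tool_rot'],o['force'],o['qpos'],o['clock'])
c=viewer.camera_info('wrist'); pickle.dump(c,open('c9.pkl','wb'))
print(wproj(c,np.r_[HOLE,.235]))
im=viewer.grab_frame('side')[100:280,220:400]; cv2.imwrite("pics/c9s.png",cv2.resize(im[:,:,::-1],None,fx=3.3,fy=3.3,interpolation=cv2.INTER_CUBIC))
```

```text
[0.52275824 0.04876789 0.38157914] [ 3.14059923 -0.73157433  1.24087733] [ 0.43039911  4.04734657 -1.37142909] [-0.22034523  0.24579818  0.49979611  1.92374549 -0.9517245   1.16685734
  0.40817789] 9.0
[315.50374146 278.35455078]
```

View pics/c9.png

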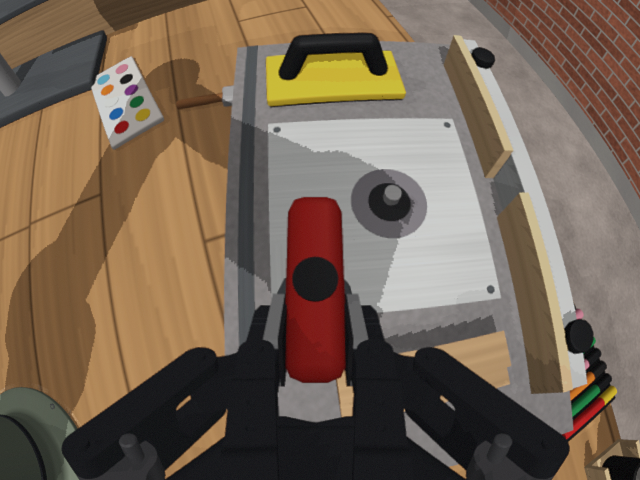

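View pics/c9s.png

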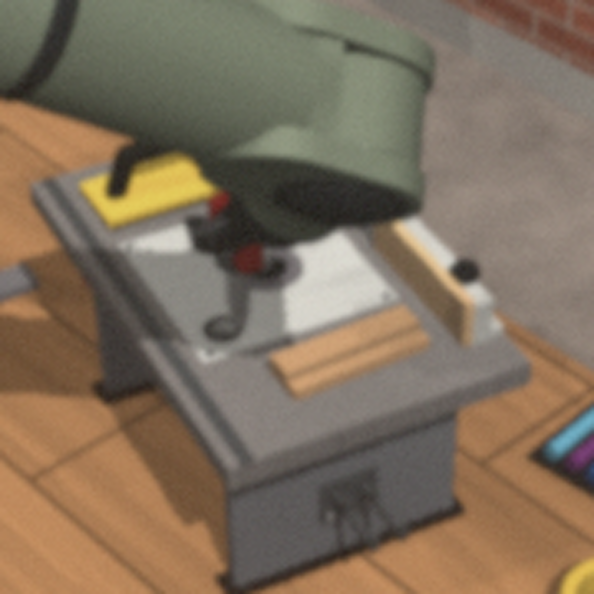

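Run:
```python
from h import *
from workcell import bot
p,R=pose(bot.observe()); h,t,A=wstate(p,R); print(h,t,A.as_euler('xyz',True))
tg=np.r_[HOLE,.243]; print(tg-t)
plan(p,R,p+tg-t,R,4)
```

```text
[0.52900197 0.06489384 0.37312409] [0.52918948 0.06502571 0.27112435] [  0.10424006  -0.07559454 -18.93456882]
[ 0.01581052  0.04577429 -0.02812435]
turn/row deg 0.0 n 4
[0.173, 0.001, 0.533, 0.0, 0.0, 0.0]
[0.173, 0.001, 0.533, 0.0, 0.0, 0.0]
[0.173, 0.001, 0.533, 0.0, 0.0, 0.0]
[0.173, 0.001, 0.533, 0.0, 0.0, 0.0]
```

Emit:
{"fn": "move_arm", "kwargs": {
  "plan": [
    [0.17,0,0.53,0,0,0],
    [0.17,0,0.53,0,0,0],
    [0.17,0,0.53,0,0,0],
    [0.17,0,0.53,0,0,0],
    [0,0,0,0,0,0]
  ]
}}

```text
clock: 9.55
position: [0.5398, 0.092, 0.3529]
tool_rot: [3.14, -0.73, 1.24]
force: [0.3, -0.7, -2.8]
grip_width: 0.023
```

Run:
```python
from h import *
from workcell import bot, viewer
o=bot.observe(); print(o['position'],o['tool_rot'],o['force'],o['clock'])
p,R=pose(o); h,t,A=wstate(p,R); print(h,t,HOLE-t[:2])
ims=viewer.grab_frame('side'); imc=viewer.grab_frame('scene'); iw=viewer.grab_frame('wrist')
cv2.imwrite("pics/e_s.png",ims[:,:,::-1]);cv2.imwrite("pics/e_c.png",imc[:,:,::-1]);cv2.imwrite("pics/e_w.png",iw[:,:,::-1])
u=proj('side',t)[0]; print('tip side',u,'hole side',proj('side',np.r_[HOLE,.235])[0]); 
x,y=int(u[0]),int(u[1]); a=cv2.resize(ims[y-40:y+30,x-35:x+35,::-1],None,fx=8,fy=8,interpolation=cv2.INTER_CUBIC); print('crop',x-35,y-40)
cv2.imwrite("pics/e_sz.png",a)
```

```text
[0.53975233 0.09197702 0.35289004] [ 3.14019127 -0.73031185  1.23958957] [ 0.31337626 -0.65106643 -2.7999766 ] 9.55
[0.54579356 0.10946416 0.3442215 ] [0.54591966 0.10950317 0.24222159] [-0.00091966  0.00129683]
tip side [287.31709001 196.54490095] hole side [286.90915762 198.34479217]
crop 252 156
```

View pics/e_sz.png

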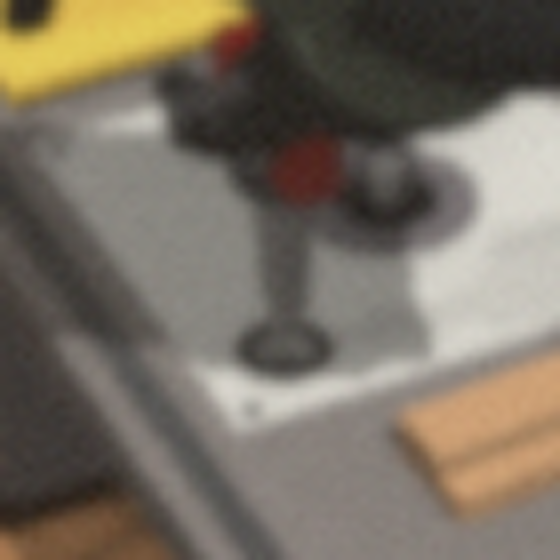

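View pics/e_c.png

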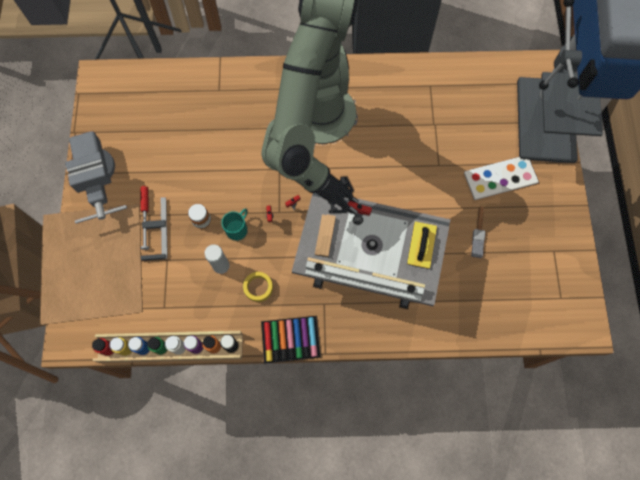

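View pics/e_w.png

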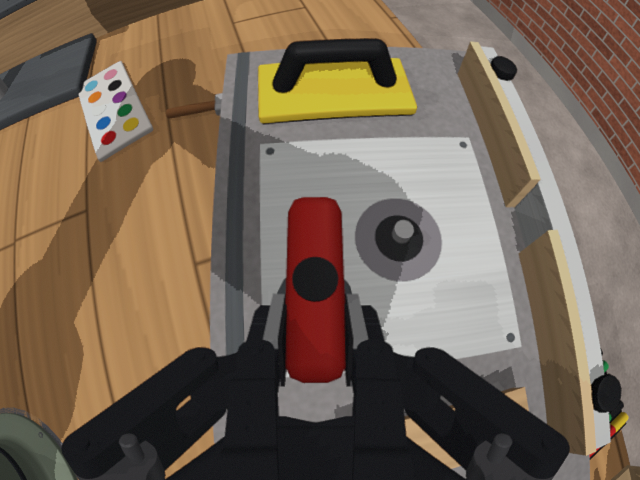

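Run:
```python
from h import *
from workcell import bot
p,R=pose(bot.observe()); h,t,A=wstate(p,R)
plan(p,R,p+np.r_[HOLE-t[:2],0],R,1)
plan(p,R,p-np.array([0,0,.025]),R,5)
plan(p,R,p-np.array([0,0,.001]),R,1)
```

```text
turn/row deg 0.0 n 1
[0.088, -0.099, 0.079, 0.0, 0.0, 0.0]
turn/row deg 0.0 n 5
[-0.133, -0.001, 0.149, 0.0, 0.0, 0.0]
[-0.133, -0.001, 0.149, 0.0, 0.0, 0.0]
[-0.133, -0.001, 0.149, 0.0, 0.0, 0.0]
[-0.133, -0.001, 0.149, 0.0, 0.0, 0.0]
[-0.133, -0.001, 0.149, 0.0, 0.0, 0.0]
turn/row deg 0.0 n 1
[-0.027, -0.0, 0.03, 0.0, 0.0, 0.0]
```

Emit:
{"fn": "move_arm", "kwargs": {
  "plan": [
    [0.09,-0.1,0.08,0,0,0],
    [-0.11,0,0.12,0,0,0],
    [-0.11,0,0.12,0,0,0],
    [-0.11,0,0.12,0,0,0],
    [-0.11,0,0.12,0,0,0]
  ]
}}

```text
clock: 10.2
position: [0.5385, 0.0934, 0.3376]
tool_rot: [3.138, -0.731, 1.239]
force: [0.2, -0.1, -2.6]
grip_width: 0.0228
```

```bash
cat > st.py <<'E'
from h import *
from workcell import bot
def st():
    o=bot.observe(); p,R=pose(o); h,t,A=wstate(p,R)
    print('clk',o['clock'],'F',o['force'].round(1),'M',o['moment'].round(2),'tip-hole mm',((t-np.r_[HOLE,.235])*1e3).round(1),'eul',A.as_euler('xyz',True).round(1),'q',o['qpos'].round(2),'gw',round(o['grip_width'],4))
    return p,R,h,t,A
if __name__=='__main__': st()
E
python3 st.py
```

```text
clk 10.2 F [ 0.2 -0.1 -2.6] M [-1.1   0.42 -0.04] tip-hole mm [-0.1  0.1 -8.1] eul [  0.1  -0.2 -19.2] q [-0.27  0.3   0.45  1.97 -1.04  1.05  0.45] gw 0.0228
```

Emit:
{"fn": "move_arm", "kwargs": {
  "plan": [
    [-0.11,0,0.12,0,0,0],
    [-0.11,0,0.12,0,0,0],
    [-0.11,0,0.12,0,0,0],
    [-0.08,0,0.09,0,0,0]
  ]
}}

```text
clock: 10.6
position: [0.5385, 0.0933, 0.3224]
tool_rot: [3.138, -0.731, 1.239]
force: [0.0, 0.3, -1.9]
grip_width: 0.0229
```

```bash
python3 st.py
```

```text
clk 10.6 F [ 0.   0.3 -1.9] M [-1.09  0.31 -0.02] tip-hole mm [ -0.1   0.  -23.3] eul [  0.1  -0.2 -19.2] q [-0.26  0.32  0.44  1.99 -1.07  1.03  0.49] gw 0.0229
```

Emit:
{"fn": "move_arm", "kwargs": {
  "plan": [
    [-0.08,0,0.09,0,0,0],
    [-0.08,0,0.09,0,0,0],
    [-0.08,0,0.09,0,0,0],
    [-0.05,0,0.06,0,0,0]
  ]
}}

```text
clock: 11.0
position: [0.5385, 0.0933, 0.3116]
tool_rot: [3.138, -0.731, 1.239]
force: [-2.2, -2.8, -0.6]
grip_width: 0.0229
```

```bash
python3 st.py
```

```text
clk 11.0 F [-2.2 -2.8 -0.6] M [-1.38  0.71  0.21] tip-hole mm [ -0.1  -0.  -34.1] eul [  0.1  -0.2 -19.2] q [-0.25  0.34  0.44  2.   -1.09  1.02  0.52] gw 0.0229
```

Run:
```python
from h import *
from workcell import bot
p,R=pose(bot.observe())
for d in ([.001,0,0],[0,.001,0],[0,0,.001]): print((R.apply(d,inverse=True)/.025).round(4))
```

```text
[0.0097 0.0378 0.0088]
[ 0.0282 -0.0131  0.0252]
[ 0.0267  0.0001 -0.0298]
```

Emit:
{"fn": "move_arm", "kwargs": {
  "plan": [
    [-0.03,-0.015,-0.03,0,0,0],
    [-0.03,0,0.03,0,0,0],
    [0,0,0,0,0,0]
  ]
}}

```text
clock: 11.3
position: [0.5379, 0.0926, 0.3109]
tool_rot: [3.138, -0.731, 1.239]
force: [0.8, 0.8, -2.6]
grip_width: 0.0237
```

```bash
python3 st.py
```

```text
clk 11.3 F [ 0.8  0.8 -2.6] M [-1.01  0.4   0.05] tip-hole mm [ -0.7  -0.7 -34.8] eul [  0.1  -0.2 -19.2] q [-0.25  0.34  0.44  2.01 -1.09  1.02  0.52] gw 0.0237
```

Emit:
{"fn": "move_arm", "kwargs": {
  "plan": [
    [-0.04,0,0.045,0,0,0],
    [-0.04,0,0.045,0,0,0],
    [0,0,0,0,0,0]
  ]
}}

```text
clock: 11.6
position: [0.5378, 0.0925, 0.3076]
tool_rot: [3.138, -0.731, 1.239]
force: [-0.6, -0.6, -1.9]
grip_width: 0.0229
```

```bash
python3 st.py
```

```text
clk 11.6 F [-0.6 -0.6 -1.9] M [-1.16  0.46  0.  ] tip-hole mm [ -0.8  -0.8 -38. ] eul [  0.1  -0.2 -19.2] q [-0.25  0.35  0.44  2.01 -1.1   1.02  0.53] gw 0.0229
```

Emit:
{"fn": "move_arm", "kwargs": {
  "plan": [
    [-0.04,0,0.045,0,0,0],
    [-0.04,0,0.045,0,0,0],
    [0,0,0,0,0,0]
  ]
}}

```text
clock: 11.9
position: [0.5381, 0.0924, 0.3056]
tool_rot: [3.137, -0.732, 1.239]
force: [-4.0, -3.0, 11.5]
grip_width: 0.023
```

```bash
python3 st.py
```

```text
clk 11.9 F [-4.  -3.  11.5] M [-0.09  0.73  0.4 ] tip-hole mm [ -0.3  -0.7 -40. ] eul [  0.2  -0.2 -19.2] q [-0.25  0.35  0.43  2.01 -1.1   1.02  0.54] gw 0.023
```

```bash
cat > rot.py <<'E'
from h import *
import sys
d=np.radians(float(sys.argv[1]))
w=wt(np.radians(41.8)).apply([0,0,1.])  # wrench z in tool
Q=Rn.from_rotvec(w*d); print(np.r_[(hT-Q.apply(hT))/.025,w*d/np.pi].round(4))
E
python3 rot.py -4; python3 rot.py -5; python3 rot.py -2; python3 rot.py 4
```

```text
[ 0.0013 -0.0516  0.0012 -0.0148 -0.      0.0166]
[ 0.0021 -0.0645  0.0019 -0.0185 -0.      0.0207]
[ 0.0003 -0.0258  0.0003 -0.0074 -0.      0.0083]
[ 0.0013  0.0516  0.0012  0.0148  0.     -0.0166]
```

Emit:
{"fn": "move_arm", "kwargs": {
  "plan": [
    [0,-0.052,0,-0.0148,0,0.0166],
    [0,-0.052,0,-0.0148,0,0.0166]
  ]
}}

```text
clock: 12.1
position: [0.5355, 0.0934, 0.3052]
tool_rot: [3.139, -0.732, 1.096]
force: [-2.9, -0.1, 2.6]
grip_width: 0.0231
```

```bash
python3 st.py
```

```text
clk 12.1 F [-2.9 -0.1  2.6] M [-0.17  0.68  0.32] tip-hole mm [ -0.7  -0.8 -40.5] eul [  0.2  -0.1 -27.3] q [-0.29  0.3   0.44  2.08 -1.17  0.9   0.47] gw 0.0231
```

Emit:
{"fn": "move_arm", "kwargs": {
  "plan": [
    [-0.01,-0.052,0.015,-0.0148,0,0.0166],
    [-0.01,-0.052,0.015,-0.0148,0,0.0166]
  ]
}}

```text
clock: 12.3
position: [0.533, 0.0947, 0.3039]
tool_rot: [3.139, -0.732, 0.956]
force: [0.0, -0.5, -2.9]
grip_width: 0.0228
```

```bash
python3 st.py
```

```text
clk 12.3 F [ 0.  -0.5 -2.9] M [-0.96  0.73 -0.01] tip-hole mm [ -1.   -0.9 -41.7] eul [  0.1  -0.1 -35.4] q [-0.32  0.25  0.42  2.15 -1.23  0.76  0.4 ] gw 0.0228
```

Emit:
{"fn": "move_arm", "kwargs": {
  "plan": [
    [-0.03,0,0.035,0,0,0],
    [-0.03,0,0.035,0,0,0],
    [0,0,0,0,0,0]
  ]
}}

```text
clock: 12.6
position: [0.5334, 0.0947, 0.3013]
tool_rot: [3.139, -0.731, 0.96]
force: [-2.6, -1.8, -0.7]
grip_width: 0.0229
```

```bash
python3 st.py
```

```text
clk 12.6 F [-2.6 -1.8 -0.7] M [-1.13  1.2   0.21] tip-hole mm [ -0.7  -0.9 -44.3] eul [  0.1  -0.1 -35.1] q [-0.3   0.25  0.41  2.15 -1.23  0.76  0.41] gw 0.0229
```

Run:
```python
from st import *
p,R,h,t,A=st()
print((R.apply([-.0004,-.0003,0],inverse=True)/.025).round(4),(R.apply([0,0,-.002],inverse=True)/.025).round(4))
```

```text
clk 12.6 F [-2.6 -1.8 -0.7] M [-1.13  1.2   0.21] tip-hole mm [ -0.7  -0.9 -44.3] eul [  0.1  -0.1 -35.1] q [-0.3   0.25  0.41  2.15 -1.23  0.76  0.41] gw 0.0229
[-0.0141 -0.0062 -0.0127] [-0.0534 -0.0002  0.0596]
```

Emit:
{"fn": "move_arm", "kwargs": {
  "plan": [
    [-0.014,-0.006,-0.013,0,0,0],
    [-0.045,0,0.05,0,0,0],
    [-0.045,0,0.05,0,0,0],
    [0,0,0,0,0,0]
  ]
}}

```text
clock: 13.0
position: [0.5329, 0.0945, 0.2979]
tool_rot: [3.139, -0.731, 0.959]
force: [-0.2, -0.5, -2.7]
grip_width: 0.0228
```

```bash
python3 st.py
```

```text
clk 13.0 F [-0.2 -0.5 -2.7] M [-1.06  0.76  0.01] tip-hole mm [ -1.2  -1.1 -47.7] eul [  0.1  -0.1 -35.2] q [-0.28  0.25  0.38  2.16 -1.24  0.75  0.42] gw 0.0228
```

Emit:
{"fn": "move_arm", "kwargs": {
  "plan": [
    [-0.027,0,0.03,0,0,0],
    [-0.027,0,0.03,0,0,0],
    [0,0,0,0,0,0]
  ]
}}

```text
clock: 13.3
position: [0.5329, 0.0945, 0.2962]
tool_rot: [3.139, -0.732, 0.959]
force: [0.1, -0.2, -2.7]
grip_width: 0.023
```

```bash
python3 st.py
```

```text
clk 13.3 F [ 0.1 -0.2 -2.7] M [-1.11  0.73  0.01] tip-hole mm [ -1.1  -1.1 -49.5] eul [  0.1  -0.1 -35.2] q [-0.27  0.26  0.37  2.16 -1.24  0.74  0.43] gw 0.023
```

Emit:
{"fn": "move_arm", "kwargs": {
  "plan": [
    [-0.027,0,0.03,0,0,0],
    [-0.027,0,0.03,0,0,0],
    [0,0,0,0,0,0]
  ]
}}

```text
clock: 13.6
position: [0.5333, 0.0946, 0.2955]
tool_rot: [3.138, -0.734, 0.959]
force: [-6.9, -4.1, 15.6]
grip_width: 0.0228
```

```bash
python3 st.py
```

```text
clk 13.6 F [-6.9 -4.1 15.6] M [0.26 0.97 0.58] tip-hole mm [ -0.5  -0.9 -50.1] eul [  0.3  -0.2 -35.2] q [-0.25  0.26  0.35  2.16 -1.25  0.74  0.43] gw 0.0228
```

Emit:
{"fn": "move_arm", "kwargs": {
  "plan": [
    [0.02,0,-0.025,0,0,0],
    [0,0,0,0,0,0]
  ]
}}

```text
clock: 13.8
position: [0.5331, 0.0945, 0.2956]
tool_rot: [3.138, -0.733, 0.959]
force: [-3.8, -3.0, 7.1]
grip_width: 0.0229
```

Emit:
{"fn": "move_arm", "kwargs": {
  "plan": [
    [0,0,0,0,0,0],
    [0,0,0,0,0,0],
    [0,0,0,0,0,0],
    [0,0,0,0,0,0],
    [0,0,0,0,0,0]
  ],
  "claw": -0.2,
  "force": 20
}}

```text
clock: 14.3
position: [0.5328, 0.0946, 0.295]
tool_rot: [3.139, -0.732, 0.959]
force: [0.0, -0.3, -0.0]
grip_width: 0.0511
```

Run:
```python
from st import *
from workcell import viewer
st()
im=viewer.grab_frame('wrist'); cv2.imwrite("pics/g1.png",im[:,:,::-1])
```

```text
clk 14.3 F [ 0.  -0.3 -0. ] M [-0.63  0.42  0.04] tip-hole mm [ -1.2  -1.  -50.7] eul [  0.1  -0.1 -35.2] q [-0.25  0.26  0.35  2.16 -1.24  0.74  0.43] gw 0.0511
```

View pics/g1.png

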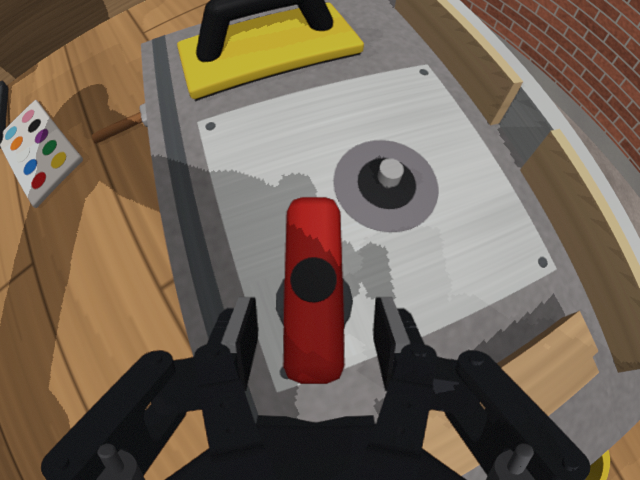

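Emit:
{"fn": "move_arm", "kwargs": {
  "plan": [
    [0,0,-0.4,0,0,0],
    [0,0,-0.8,0,0,0],
    [0,0,-0.9,0,0,0],
    [0,0,-0.9,0,0,0],
    [0,0,-0.9,0,0,0]
  ],
  "claw": -0.5
}}

```text
clock: 14.85
position: [0.4944, 0.0403, 0.3687]
tool_rot: [3.139, -0.731, 0.958]
force: [0.2, 0.6, -0.4]
grip_width: 0.0643
```

Emit:
{"fn": "move_arm", "kwargs": {
  "plan": [
    [0,0,-0.9,0,0,0],
    [0,0,0,0,0,0],
    [0,0,0,0,0,0]
  ]
}}

```text
clock: 15.15
position: [0.4864, 0.029, 0.3846]
tool_rot: [3.138, -0.732, 0.959]
force: [-0.4, 1.4, -0.0]
grip_width: 0.064
```

Run:
```python
from st import *
from workcell import viewer
p,R,h,t,A=st()
c=viewer.camera_info('wrist'); pickle.dump(c,open('g2.pkl','wb'))
for i in range(1):
    im=viewer.grab_frame('wrist'); cv2.imwrite("pics/g2.png",im[:,:,::-1])
im=viewer.grab_frame('side'); cv2.imwrite("pics/g2s.png",im[:,:,::-1])
for z in (.053,.054,.058,.063): print(z,wproj(c,np.r_[HOLE-[.001,.001],.235+z+.018]))
```

```text
clk 15.15 F [-0.4  1.4 -0. ] M [-0.54  0.44  0.08] tip-hole mm [-47.5 -66.6  39. ] eul [  0.2  -0.2 -35.2] q [-0.21  0.06  0.45  2.1  -0.94  0.92  0.2 ] gw 0.064
0.053 [314.86085342 204.66066477]
0.054 [314.86370593 203.99015401]
0.058 [314.87532354 201.26136816]
0.063 [314.89032836 197.74185084]
```

View pics/g2.png

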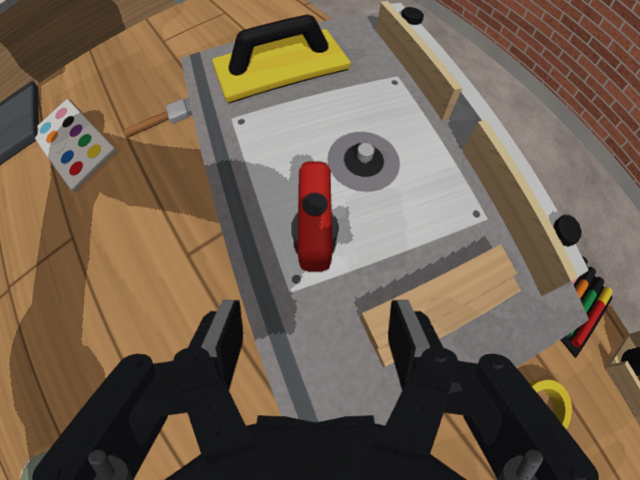

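View pics/g2s.png

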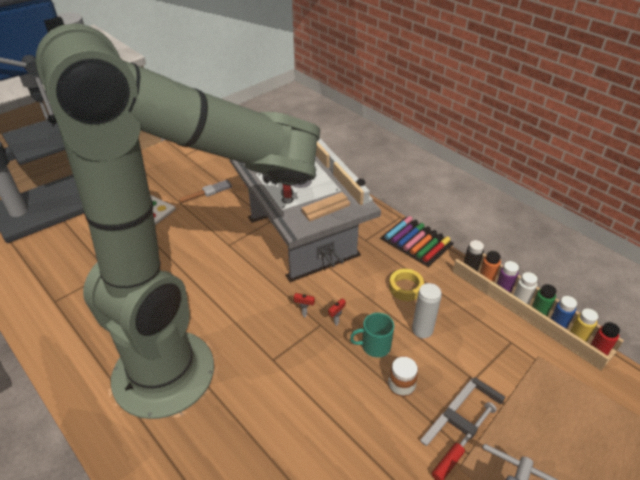

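Run:
```python
from workcell import bot,workorder
o=bot.observe(); print(o['qd'].round(3),o['force'])
print(workorder.job_done())
```

```text
[-0.003  0.008 -0.001 -0.001  0.001  0.001  0.   ] [-0.09595677  0.10185282 -0.96896209]
the job is handed in; nothing more can be done
None
```

The wrench is in the adjustment hole with its tip on the socket floor, released, and the job is handed in at about 15 s of the 48 s. I got no verdict back, so this rests on my own checks.

**What I did:** I gripped the handle with the tool leaning about 42°, lifted the wrench 16 mm, drew it off the hook and carried it over the hole. Going down, it stopped at about 39.5 mm below the plate, the squares being out of line. I turned it clockwise about 16° under light pressure until the resistance went away. It then went about 10 mm further, to firm contact with the floor, and I let go and backed the gripper out.

**Last checks:**
- **Depth:** by arm pose the tip stopped at about 50 mm, against the expected 49 mm. In the wrist picture the handle cap is at row 204, where a handle centre 53 mm above the plate should appear; if the squares were still out of line it would be near row 198.
- **Position and tilt:** by arm pose, before I let go, the axis was about 1 mm from my camera estimate of the hole and upright within about 0.5°. The picture taken after release agrees with the position; I did not measure the tilt again.
- **Clearance:** the gripper is about 110 mm clear, with force near zero and the arm at rest. In the pictures the push block, test piece and bench items look unmoved, though I did not measure them.

**Disagreements:** my first hole estimate was about 1 mm off. I corrected it when a side force of about 3 N built up at 34 mm depth. When the jaws closed on the handle the hand was pushed back about 4 mm, probably by the fingertips touching the flange; the force was about 7 N and the wrench stayed upright.

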